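Seat a bracket in the drill jig and hold it

TASK

Get the steel angle bracket ready for drilling: first lay the hardboard backing strip flat on the drill jig's base plate, lengthwise along the side fence, slid under the bush arm up to the end stop, and let go of it. Then take the bracket by its upright leg, slide its flat leg in on top of the strip and under the bush, and press it into the corner so that it bears square against the end stop and the side fence at once. Finish while still holding it pressed firmly against both, flat on the strip, as if someone were about to drill; leave the oil can, the brush and the spanner where they are.

Things in the scene. Friction and masses are not known exactly. Their poses are not given: they have to be found in the camera images.
- jig: drill jig on four 24 mm feet screwed to the table, does not move. Grey painted base plate 120 (x) x 66 (y) x 12 mm, spanning jig x -56..+64, y -36..+30 mm; origin on the table under it; x along the jig toward the end stop, z up; the plate's top (deck) is 36 mm above the table
- end_stop: steel bar across the far (+x) end of the jig, 14 mm thick, 14 mm high above the deck; frame and origin as jig; working face at jig x = +44 mm, looks to -x, spans y -18..+26 mm
- side_fence: steel bar along the jig, 14 mm thick, 14 mm high above the deck; frame and origin as jig; working face at jig y = -20 mm, looks to +y, spans x -22..+36 mm. At jig x 17..35 mm it carries the bush arm, a plate that reaches over the deck to y = +14 mm; its underside is 24 mm above the deck, its top 34 mm, bush collar and screw head 4 mm higher
- jig_corner (a point): the corner where the faces of end stop and side fence would meet, on the deck, at jig x +44, y -20 mm (the bars leave a chip gap there); axes as jig
- jig_bush (a point): centre of the drill bush at the underside of the bush arm, 18 mm from the end stop and 20 mm from the side fence
- strip: flat brown hardboard backing strip 96 (its x) x 44 (its y) x 6 mm, 30 g, loose; origin at the centre of its underside; either end may go first. Home, its origin is 48 mm in -x and 22 mm in +y of the jig's corner, and its front 30 mm reach past the fence's front end: there it can be held by its width without a finger meeting the fence
- bracket: steel angle bracket, 0.3 kg, loose, standing on its flat leg, 64 (x) x 40 (y) x 8 mm; upright leg 8 mm thick, 40 mm wide, at x -32..-24 mm, top 65 mm above the underside, with two 8 mm holes. Origin: centre of the flat leg's underside; x points from the upright leg to the flat leg's free end. Free end goes to the end stop, -y side to the side fence, x along the jig's x
- bracket_corner (a point): bottom corner of the flat leg (bracket x +32, y -20 mm, z 0) that belongs in the jig's corner, at the height of the strip's top, 6 mm above the deck
- bracket_grip (a point): middle of the upright leg's thickness, 48 mm above the underside: a place to pinch it from above, fingers closing along bracket x
- oil_can: red oil can with a spout, 70 mm wide, 150 mm tall, standing left behind the jig; origin under its centre; leave it alone
- brush: flat paint brush with a wooden handle, 157 x 45 x 13 mm, lying left of the black charger; leave it alone
- spanner: chrome combination spanner, 174 x 26 x 8 mm, lying along the parts case at the near right; leave it alone
- blue_bottle (a point): centre of the top of a fixed blue bottle, 40 mm wide, 190 mm tall, left of the jig; keep clear
- grey_bottle (a point): centre of the top of a fixed dark grey bottle, 36 mm wide, 200 mm tall, in front of the jig on its left; keep clear
- white_bottle (a point): centre of the top of a fixed white bottle with a red cap, 48 mm wide, 87 mm tall, behind the bracket; keep clear
- red_bottle (a point): centre of the top of a fixed red bottle, 43 mm wide, 80 mm tall, between bracket and strip; keep clear
- dark_bottle (a point): centre of the top of a fixed grey can with a red cap, 56 mm wide, 93 mm tall, at the near edge by the strip; keep clear
- charger: fixed black battery charger, a block 120 x 150 mm, 200 mm tall, with a glue bottle on it up to 305 mm, between the strip and the jig; carry things round its near side or above
- parts_case: fixed dark parts case, about 300 x 345 mm, 103 mm tall, with a clear box of cables on it; its far left corner is close in front of the jig on the right

How it is judged:
By the outcome, as a careful person would: the job done as asked, in the order asked, and still so for the second after the job is handed in, while the arm keeps its last pose, push and grip.
It also fails if it takes over 72 s, if anything falls off the work surface, if the arm or the gripper's body presses on something with over 40 N, if the wrist force passes 120 N, or if a joint passes its speed limit or range.

ROBOT

A 6-joint arm with a two-finger parallel gripper is mounted at the origin on a cart in front of the work surface, level with it; the furniture and walls round the work are solid. World frame = base frame: x ahead of the robot, y to its left, z up, the work surface at z = 0. Lengths are in m, angles in rad, forces in N, time in s.
With the tool pointing down it reaches from about 0.375 to 0.825 m from the base axis. Payload 5.5 kg.
Tool frame: the origin (TCP) lies midway between the tips of the shut fingers; the grasp point (between the pads) lies 19 mm behind it (r.grasp_offset is the distance from the TCP to the grasp point, in m); z points along the fingers, y is the line along which they close (so a half turn about z gives the same grasp; the last joint's range is limited). The gripper opens to 85 mm and grips with 20 to 120 N. Pads are 22 mm wide; open, the fingers measure 114 mm over their backs; the gripper's body (76 mm by 85 mm) begins 54 mm behind the grasp point. The pads swing forward as they close: fully open they stand 13 mm farther back than shut.
Start: joints at [-1.225, 0.314, -0.047, 1.21, 0, 1.571], TCP at [0.203, -0.564, 0.198] pointing down, gripper open.
Joint ranges: [-2.67, 2.67], [-0.69, 1.73], [-1.03, 1.25], [-2.08, 2.16], [-1.42, 1.45], [-3.14, 3.14]. Speed limits (rad/s): [2.39, 2.39, 3.01, 3.14, 3.14, 3.14].

INTERFACE

Orientations are given as a rotation vector (axis times angle).
In Python, from station import readout, read_camera, r gives the robot as it stands.
- The arm moves only by the tool move_arm, never from a script. Its argument "moves" is a list that holds one entry, the list of rows, each a list of 7 numbers: the shift along the tool's x, y, z in units of 30 mm (1.0 is 30 mm), then the turn, a rotation vector about the tool's x, y, z in units of 6 degrees (1.0 is 6 degrees), then the closure, from -1 (fully open) to 1 (shut). In form: [[[x, y, z, wx, wy, wz, grip], ...]]. A call has exactly 8 rows; each row shifts and turns the commanded pose from where the row before left it, along the tool's axes as they then stand; what a row does not reach is not made up. A row lasts 1/12 s, in which the tool goes at most 41.7 mm and 7.16 degrees, less where a joint would pass 70% of its speed; a pose out of reach is approached as far as the arm can. A call is refused whole if a number of a shift passes 1 or a number of a turn 1, either way. A call with a gripper value outside its range is refused whole. The fingers move at their own pace and stop on an object; the grip force is fixed at half the most. Time passes only in rows, so rows that do not move let the fingers close, or fill a call up. It gives the time, the measured TCP pose, the force, the opening and the grip force at its end, in the units of the state.
- readout.get_obs(): the state, without advancing time (a new reading comes with each control period).
- read_camera(name): name is "scene" or "top" or "wrist"; returns a dict with "color" (420x560x3 uint8, red, green, blue), "fx", "fy", "cx", "cy" (pixels), "eye" and "attitude" of the camera in the world; the wrist camera has in their place "mount" (4x4, takes a point from camera to tool coordinates, whose origin is the TCP and whose axes are the flange's). Camera axes: x right, y up, looking along -z (the intrinsics and any distortion apply to the point x, -y, -z); pixel columns grow to the right and rows downward; lengths in m; the calibration is good to about 2 mm. A picture is of the moment at which its call begins: read the wrist's pose just before it. There is no depth.
- r.job_done(): hands the job in; it is judged then, once.
The state is a dict: "time_s": time; "q": joint angles; "qd": joint speeds; "tau": joint torques, N m; "eef_pos": TCP position; "eef_rot": TCP orientation; "wrist_force": force on the tool from outside, world axes, zero at the start; "wrist_torque": the same for the moment, N m; "gripper_width": finger opening in m; "gripper_force": force on a finger pad.
Only numpy, scipy, OpenCV 4.12 (cv2) and the standard library are available. Lean on these libraries where they do the work, as an engineer would, in place of code of your own. Each camera call takes 0.05 s, during which the arm holds its last target. There are 200 camera calls.

## Working session

There is one attempt and no reset: what is moved stays moved. The work goes in short steps, Python scripts to look and compute and a tool call to move; the robot and the scene stay as the last step left them, time stands still between calls to the robot, and variables do not carry over. Pictures are saved under pics/ and viewed, at most 10 in all, crops included, and the job is handed in when it is done.

Besides the shell and the picture viewer there is one more tool, called after "Request:" as name(argument=value, ...), one argument or row to a line, values as JSON. move_arm: Moves the arm, as the interface text tells. Its arguments: {"type":"object","properties":{"moves":{"type":"array","items":{"type":"array","items":{"type":"array","items":{"type":"number"}}}}},"required":["moves"]}

```bash
ls; mkdir -p pics; python3 - <<'E'
from station import readout, read_camera, r
import cv2, numpy as np
o=readout.get_obs(); print({k:np.round(v,4).tolist() for k,v in o.items()})
for n in ("scene","top","wrist"):
    c=read_camera(n); cv2.imwrite(f"pics/{n}0.png",c["color"][:,:,::-1])
    print(n,{k:(np.round(v,4).tolist()) for k,v in c.items() if k!="color"})
a=[cv2.imread(f"pics/{n}0.png") for n in ("scene","top")]
E
```

```text
pics
{'time_s': 0.0, 'q': [-1.225, 0.3143, -0.0481, 1.2102, -0.0, 1.5708], 'qd': [-0.001, -0.0001, 0.0001, -0.0012, 0.0014, 0.0001], 'tau': [-0.0017, -53.9585, 33.9749, 0.0193, -0.0001, -0.0], 'eef_pos': [0.2031, -0.5639, 0.1973], 'eef_rot': [-3.0931, -0.5401, 0.0005], 'wrist_force': [-0.3197, -0.7951, 0.466], 'wrist_torque': [0.046, 0.0045, -0.0186], 'gripper_force': 0.0, 'gripper_width': 0.0852}
scene {'fx': 404.7312, 'fy': 404.7312, 'cx': 281.7203, 'cy': 214.8296, 'eye': [1.027, 0.3323, 1.141], 'attitude': [0.3201, 0.5137, 1.9924]}
top {'fx': 405.6402, 'fy': 405.6402, 'cx': 282.6902, 'cy': 201.8794, 'eye': [0.4497, 0.0938, 1.0519], 'attitude': [0.0609, -0.0644, -1.5843]}
wrist {'fx': 327.0724, 'fy': 327.0724, 'cx': 279.625, 'cy': 207.2969, 'mount': [[-0.0005, 0.9447, 0.3279, 0.0838], [1.0, 0.0005, 0.0002, -0.0011], [-0.0, 0.3279, -0.9447, -0.175], [0.0, 0.0, 0.0, 1.0]]}
```

View pics/top0.png

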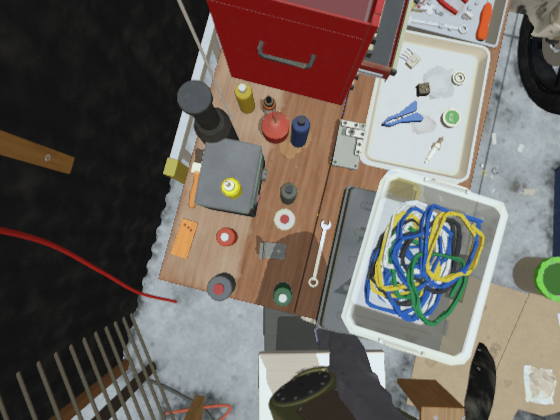

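View pics/scene0.png

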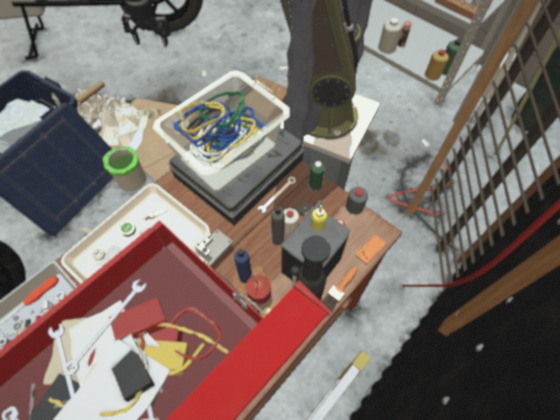

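```bash
python3 - <<'E'
import cv2, numpy as np
t=cv2.imread("pics/top0.png"); s=cv2.imread("pics/scene0.png")
def cr(im,x,y,w,h,W,H): return cv2.resize(im[y:y+h,x:x+w],(W,H),interpolation=cv2.INTER_CUBIC)
out=np.zeros((600,800,3),np.uint8)
out[:300,:400]=cr(t,320,110,60,45,400,300)   # hmm jig + 
out[:300,400:]=cr(t,240,225,60,45,400,300)
out[300:,:400]=cr(t,155,210,60,45,400,300)
out[300:,400:]=cr(s,185,215,60,45,400,300)
cv2.imwrite("pics/c1.png",out)
E
```

```text
(no output)
```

View pics/c1.png

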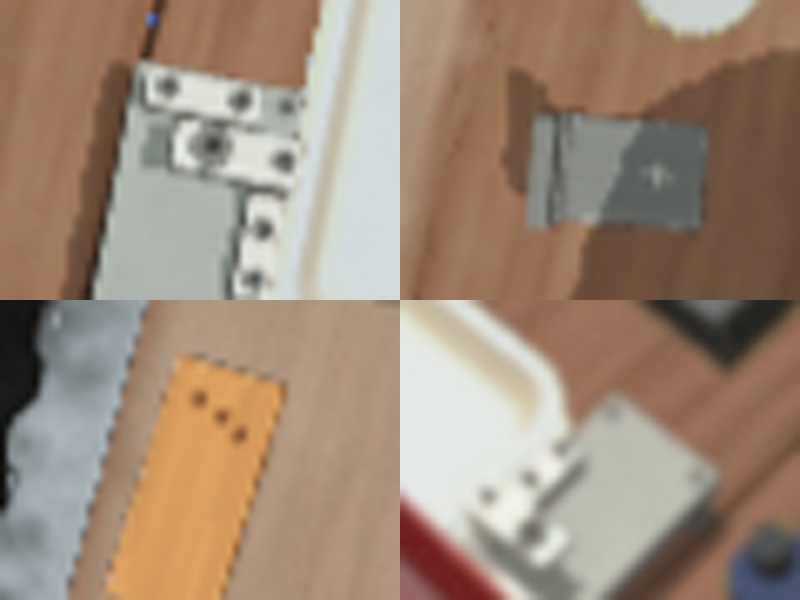

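```bash
cat > h.py <<'E'
import cv2, numpy as np
from scipy.spatial.transform import Rotation as Ro
from station import readout, read_camera, r
def cam(n):
    o=readout.get_obs(); c=read_camera(n)
    if "mount" in c:
        T=np.eye(4);T[:3,:3]=Ro.from_rotvec(o["eef_rot"]).as_matrix();T[:3,3]=o["eef_pos"]
        W=T@np.array(c["mount"]); c["R"]=W[:3,:3]; c["eye"]=W[:3,3]
    else: c["R"]=Ro.from_rotvec(c["attitude"]).as_matrix()
    c["eye"]=np.array(c["eye"]); return c
def ray(c,p,z):
    p=np.atleast_2d(p).astype(float)
    d=np.c_[(p[:,0]-c["cx"])/c["fx"],-(p[:,1]-c["cy"])/c["fy"],-np.ones(len(p))]@c["R"].T
    return c["eye"]+d*((z-c["eye"][2])/d[:,2])[:,None]
def proj(c,P):
    q=(np.atleast_2d(P)-c["eye"])@c["R"]
    return np.c_[c["cx"]+c["fx"]*q[:,0]/-q[:,2], c["cy"]+c["fy"]*q[:,1]/q[:,2]]
E
python3 - <<'E'
from h import *
np.set_printoptions(precision=4,suppress=True)
o=readout.get_obs(); print(Ro.from_rotvec(o["eef_rot"]).as_matrix())
c=cam("top"); im=c["color"]; hsv=cv2.cvtColor(im,cv2.COLOR_RGB2HSV)
# strip
m=((hsv[...,0]>8)&(hsv[...,0]<22)&(hsv[...,1]>120)&(hsv[...,2]>150)).astype(np.uint8)
w=np.zeros_like(m); w[215:262,160:205]=m[215:262,160:205]
cn=max(cv2.findContours(w,0,2)[0],key=cv2.contourArea)
w3=ray(c,cn[:,0,:],0.006)[:,:2].astype(np.float32); print("strip",cv2.minAreaRect(w3*1000), cv2.boundingRect(cn))
f=lambda x,y,x0,y0,z:ray(c,[x0+x/6.667-.5,y0+y/6.667-.5],z)[0]
print("bush",f(212,145,320,110,.074),"stop l far",f(140,63,320,110,.036),"stop leftfront top",f(140,108,320,110,.05),"stop far right hole",f(287,106,320,110,.05))
for p in ((168,87),(240,100)): print("stop holes",f(*p,320,110,.05))
for p in ((263,228),(252,278)): print("fence holes",f(*p,320,110,.05))
print("plate left edge",f(95,292,320,110,.036))
print("bracket top of upright",[f(*p,240,225,.065) for p in ((537,115),(553,115),(545,228),(528,228))] if 0 else [f(x-400,y,240,225,.065) for x,y in ((534,115),(553,113),(547,229),(527,229))])
print("bracket flat",[f(x-400,y,240,225,.008) for x,y in ((708,121),(700,231))])
for n,p,z in (("red",(226,237),.08),("white",(285,219),.087),("grey",(289,190),.2),("blue",(300,125),.19),("dark",(220,287),.093),("case far left",(345,188),.103),("case far left2",(349,187),.103),("box corner",(385,172),.18)): print(n,ray(c,p,z)[0])
E
```

```text
[[ 0.9408  0.3389 -0.0004]
 [ 0.3389 -0.9408  0.0012]
 [ 0.     -0.0013 -1.    ]]
strip ((443.94061279296875, 345.98504638671875), (43.593109130859375, 94.49113464355469), 72.9359130859375) (171, 219, 27, 40)
bush [ 0.6991 -0.0797  0.074 ] stop l far [ 0.7411 -0.0597  0.036 ] stop leftfront top [ 0.7198 -0.0571  0.05  ] stop far right hole [ 0.7198 -0.1127  0.05  ]
stop holes [ 0.7277 -0.0679  0.05  ]
stop holes [ 0.7224 -0.095   0.05  ]
fence holes [ 0.6732 -0.1022  0.05  ]
fence holes [ 0.6542 -0.0975  0.05  ]
plate left edge [ 0.6525 -0.0403  0.036 ]
bracket top of upright [array([0.4324, 0.1484, 0.065 ]), array([0.4331, 0.1415, 0.065 ]), array([0.3913, 0.1441, 0.065 ]), array([0.3914, 0.1514, 0.065 ])]
bracket flat [array([0.4282, 0.0848, 0.008 ]), array([0.3863, 0.0885, 0.008 ])]
red [0.4451 0.2276 0.08  ]
white [0.4858 0.0863 0.087 ]
grey [0.5427 0.0778 0.2   ]
blue [0.6849 0.0516 0.19  ]
dark [0.3292 0.2402 0.093 ]
case far left [ 0.5561 -0.0559  0.103 ]
case far left2 [ 0.5583 -0.0654  0.103 ]
box corner [ 0.5811 -0.1315  0.18  ]
```

Request:
move_arm(
  moves=[
    [[0, 0, -0.5, 0, 0, -1, -1], [0, 0, -0.5, 0, 0, -1, -1], [0, 0, -0.5, 0, 0, -1, -1], [0, 0, -0.5, 0, 0, -1, -1], [0, 0, -0.5, 0, 0, -1, -1], [0, 0, -0.5, 0, 0, -1, -1], [0, 0, -0.5, 0, 0, -1, -1], [0, 0, -0.5, 0, 0, -1, -1]],
  ],
)

```text
time_s: 0.87
eef_pos: [0.2033, -0.5643, 0.3187]
eef_rot: [-2.602, -1.759, -0.0]
wrist_force: [0.1, 0.9, 0.8]
gripper_width: 0.0854
gripper_force: 0.0
```

```bash
cat >> h.py <<'E'
np.set_printoptions(precision=4,suppress=True)
def st():
    o=readout.get_obs(); R=Ro.from_rotvec(o["eef_rot"]).as_matrix()
    print("t",round(o["time_s"],2),"pos",np.array(o["eef_pos"]),"yaw",round(np.degrees(np.arctan2(R[1,0],R[0,0])),2),"tilt",R[:2,2],"F",np.array(o["wrist_force"]),"w",round(o["gripper_width"],4),"gf",round(o["gripper_force"],1))
    return o,R
def go(x,y,z,yaw=None):
    "distance to a target in move units, tool axes as they stand"
    o,R=st(); d=R.T@(np.array([x,y,z])-o["eef_pos"])/.03
    print("units xyz",d, "" if yaw is None else ("wz",-((yaw-np.degrees(np.arctan2(R[1,0],R[0,0]))+180)%360-180)/6))
E
python3 -c "
from h import *
o,R=st();print(np.degrees(o['q']))
go(.5,-.1,.4,162.9)"
```

```text
t 0.87 pos [ 0.2033 -0.5643  0.3187] yaw 68.11 tilt [-0.0001  0.0004] F [0.143  0.863  0.7631] w 0.0854 gf 0.0
[-70.1858  17.187   11.7661  84.6034   0.0006  41.7013]
t 0.87 pos [ 0.2033 -0.5643  0.3187] yaw 68.11 tilt [-0.0001  0.0004] F [0.143  0.863  0.7631] w 0.0854 gf 0.0
units xyz [18.0481  3.4066 -2.7038] ('wz', np.float64(-15.797860088771737))
```

Request:
move_arm(
  moves=[
    [[0, 0, -0.2, 0, 0, -1, -1], [0, 0, -0.2, 0, 0, -1, -1], [0, 0, -0.2, 0, 0, -1, -1], [0, 0, -0.2, 0, 0, -1, -1], [0, 0, -0.2, 0, 0, -1, -1], [0, 0, -0.2, 0, 0, -1, -1], [0, 0, -0.2, 0, 0, -1, -1], [0, 0, -0.2, 0, 0, -1, -1]],
  ],
)

```text
time_s: 1.53
eef_pos: [0.2033, -0.5644, 0.3662]
eef_rot: [-1.662, -2.665, -0.0]
wrist_force: [-0.4, -0.2, 0.6]
gripper_width: 0.0855
gripper_force: 0.0
```

Request:
move_arm(
  moves=[
    [[0, 0, -0.15, 0, 0, -1, -1], [0, 0, -0.15, 0, 0, -1, -1], [0, 0, -0.15, 0, 0, -1, -1], [0, 0, -0.15, 0, 0, -1, -1], [0, 0, -0.15, 0, 0, -1, -1], [0, 0, -0.15, 0, 0, -1, -1], [0, 0, -0.15, 0, 0, -1, -1], [0, 0, 0, 0, 0, -0.8, -1]],
  ],
)

```text
time_s: 2.2
eef_pos: [0.2034, -0.5647, 0.3984]
eef_rot: [0.467, 3.106, -0.001]
wrist_force: [-0.3, 0.4, -0.5]
gripper_width: 0.0857
gripper_force: 0.0
```

Request:
move_arm(
  moves=[
    [[-0.2, 0.74, 0, 0, 0, 0, -1], [-0.2, 0.74, 0, 0, 0, 0, -1], [-0.2, 0.74, 0, 0, 0, 0, -1], [-0.2, 0.74, 0, 0, 0, 0, -1], [-0.2, 0.74, 0, 0, 0, 0, -1], [-0.2, 0.74, 0, 0, 0, 0, -1], [-0.2, 0.74, 0, 0, 0, 0, -1], [-0.2, 0.74, 0, 0, 0, 0, -1]],
  ],
)

```text
time_s: 2.87
eef_pos: [0.3026, -0.4083, 0.3976]
eef_rot: [-0.475, -3.105, -0.0]
wrist_force: [-0.5, -0.7, 0.9]
gripper_width: 0.0851
gripper_force: 0.0
```

Request:
move_arm(
  moves=[
    [[-0.2, 0.74, 0, 0, 0, 0, -1], [-0.2, 0.74, 0, 0, 0, 0, -1], [-0.2, 0.74, 0, 0, 0, 0, -1], [-0.2, 0.74, 0, 0, 0, 0, -1], [-0.2, 0.74, 0, 0, 0, 0, -1], [-0.2, 0.74, 0, 0, 0, 0, -1], [-0.2, 0.74, 0, 0, 0, 0, -1], [-0.2, 0.74, 0, 0, 0, 0, -1]],
  ],
)

```text
time_s: 3.53
eef_pos: [0.4015, -0.2531, 0.3976]
eef_rot: [-0.475, -3.105, -0.0]
wrist_force: [-0.1, -0.4, -0.1]
gripper_width: 0.0857
gripper_force: 0.0
```

Request:
move_arm(
  moves=[
    [[-0.2, 0.74, 0, 0, 0, 0, -1], [-0.2, 0.74, 0, 0, 0, 0, -1], [-0.2, 0.74, 0, 0, 0, 0, -1], [-0.2, 0.74, 0, 0, 0, 0, -1], [-0.2, 0.74, 0, 0, 0, 0, -1], [-0.2, 0.74, 0, 0, 0, 0, -1], [-0.2, 0.74, 0, 0, 0, 0, -1], [-0.2, 0.74, 0, 0, 0, 0, -1]],
  ],
)

```text
time_s: 4.2
eef_pos: [0.5004, -0.098, 0.3976]
eef_rot: [-0.475, -3.105, 0.0]
wrist_force: [0.4, -0.3, 0.2]
gripper_width: 0.0857
gripper_force: 0.0
```

```bash
python3 -c "
from h import *
go(.4086,.357,.2,162.9)"
```

```text
t 4.2 pos [ 0.5004 -0.098   0.3976] yaw 162.62 tilt [-0.0002 -0.    ] F [ 0.3678 -0.3458  0.1636] w 0.0857 gf 0.0
units xyz [ 7.4489 13.5599  6.587 ] ('wz', np.float64(-0.04686437866427203))
```

```bash
python3 -c "
from h import *
import pickle
c=cam('wrist'); pickle.dump(c,open('w1.pkl','wb')); im=c['color'][:,:,::-1]
jo=np.array([.6737,-.0741]);a=np.radians(-12.5)
J=lambda x,y,z:[jo[0]+x*np.cos(a)-y*np.sin(a),jo[1]+x*np.sin(a)+y*np.cos(a),z]
print(proj(c,[J(-.056,-.036,.036),J(-.056,.03,.036),J(.064,.03,.036),J(.064,-.036,.036),J(.026,0,.074)]))
p=proj(c,[J(0,0,.036)])[0].astype(int); x0=max(0,min(560-160,p[0]-80));y0=max(0,min(300,p[1]-60)); print(x0,y0)
cv2.imwrite('pics/w1.png',cv2.resize(im[y0:y0+120,x0:x0+160],(800,600),interpolation=cv2.INTER_CUBIC))
"
```

```text
[[298.9835 210.2293]
 [336.9235 207.1659]
 [338.7625 268.0456]
 [303.2568 270.7261]
 [324.4016 260.9799]]
241 177
```

View pics/w1.png

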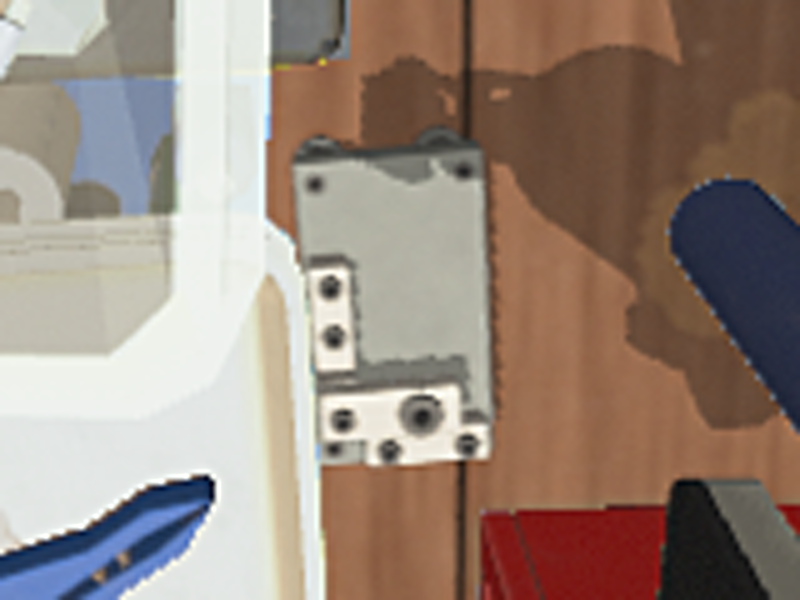

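Request:
move_arm(
  moves=[
    [[0.46, 0.85, 0, 0, 0, 0, -1], [0.46, 0.85, 0, 0, 0, 0, -1], [0.46, 0.85, 0, 0, 0, 0, -1], [0.46, 0.85, 0, 0, 0, 0, -1], [0.46, 0.85, 0, 0, 0, 0, -1], [0.46, 0.85, 0, 0, 0, 0, -1], [0.46, 0.85, 0, 0, 0, 0, -1], [0.46, 0.85, 0, 0, 0, 0, -1]],
  ],
)

```text
time_s: 4.92
eef_pos: [0.455, 0.1297, 0.3977]
eef_rot: [0.475, 3.105, -0.0]
wrist_force: [-0.0, -0.6, -1.1]
gripper_width: 0.0851
gripper_force: 0.0
```

Request:
move_arm(
  moves=[
    [[0.46, 0.85, 0, 0, 0, 0, -1], [0.46, 0.85, 0, 0, 0, 0, -1], [0.46, 0.85, 0.5, 0, 0, 0, -1], [0.46, 0.85, 0.9, 0, 0, 0, -1], [0.46, 0.85, 0.9, 0, 0, 0, -1], [0.46, 0.85, 0.9, 0, 0, 0, -1], [0.46, 0.85, 0.9, 0, 0, 0, -1], [0.46, 0.85, 0.9, 0, 0, 0, -1]],
  ],
)

```text
time_s: 5.58
eef_pos: [0.4106, 0.3574, 0.2464]
eef_rot: [0.475, 3.105, 0.0]
wrist_force: [0.7, -0.2, -0.2]
gripper_width: 0.0857
gripper_force: 0.0
```

```bash
python3 -c "
from h import *
import pickle
c=cam('wrist'); pickle.dump(c,open('w2.pkl','wb')); im=c['color']
hsv=cv2.cvtColor(im,cv2.COLOR_RGB2HSV)
m=((hsv[...,0]>8)&(hsv[...,0]<22)&(hsv[...,1]>120)&(hsv[...,2]>130)).astype(np.uint8)
cv2.imwrite('pics/w2.png',np.hstack([im[:,:,::-1],cv2.cvtColor(m*255,cv2.COLOR_GRAY2BGR)])[:,::1])
cn=max(cv2.findContours(m,0,2)[0],key=cv2.contourArea); print(cv2.boundingRect(cn))
print(cv2.minAreaRect((ray(c,cn[:,0,:],.006)[:,:2]*1000).astype(np.float32)))
go(.4086,.357,.1,162.9)
cv2.imwrite('pics/w2.png',im[:,:,::-1])
"
```

```text
(0, 102, 175, 245)
((435.3833312988281, 80.23787689208984), (216.35098266601562, 365.35284423828125), 72.95482635498047)
t 5.63 pos [0.4076 0.3603 0.2404] yaw 162.79 tilt [-0.0067 -0.0014] F [-1.6643  1.7014 -3.3428] w 0.0854 gf 0.0
units xyz [-0.0914 -0.0801  4.6809] ('wz', np.float64(-0.01780549170661061))
```

View pics/w2.png

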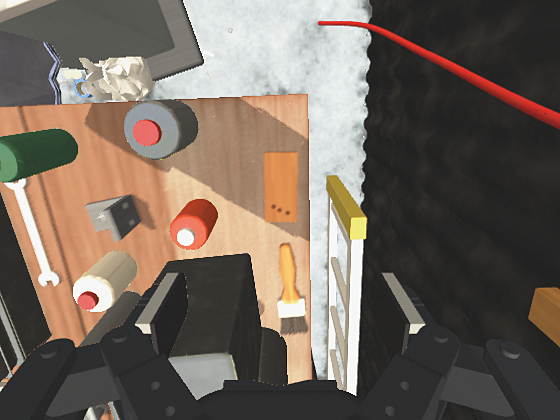

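```bash
python3 -c "
from h import *
import pickle
o,R=st(); print(R, np.degrees(o['q']))
for f in ('w1.pkl','w2.pkl'):
  c=pickle.load(open(f,'rb')); print(c['eye'],c['R'].round(3).tolist())
c=pickle.load(open('w2.pkl','rb'))
print(ray(c,[[281,187],[265,153],[297,222],[148,132],[186,237]],.006), proj(c,[[.444,.346,.006],[.329,.24,.093],[.445,.2276,.08]]))
c=pickle.load(open('w1.pkl','rb'))
print(ray(c,[241+422/5,177+415/5],.074))
"
```

```text
t 5.63 pos [0.4076 0.3603 0.2404] yaw 162.79 tilt [-0.0067 -0.0014] F [-1.6643  1.7014 -3.3428] w 0.0854 gf 0.0
[[-0.9552  0.2958 -0.0067]
 [ 0.2958  0.9552 -0.0014]
 [ 0.006  -0.0033 -1.    ]] [41.3421 11.4451 -5.6891 73.2081  0.1954 58.5477]
[ 0.4185 -0.072   0.5726] [[0.299, -0.902, -0.312], [0.954, 0.283, 0.098], [-0.0, -0.328, 0.945]]
[0.3287 0.3834 0.4214] [[0.299, -0.901, -0.313], [0.954, 0.283, 0.098], [0.0, -0.328, 0.945]]
[[0.4398 0.3505 0.006 ]
 [0.391  0.3444 0.006 ]
 [0.4936 0.3566 0.006 ]
 [0.3225 0.2136 0.006 ]
 [0.469  0.2032 0.006 ]] [[278.7122 190.8845]
 [141.7461 139.8961]
 [180.0922 239.5967]]
[[ 0.6978 -0.0776  0.074 ]]
```

```bash
python3 -c "
from h import *
import pickle
c=cam('wrist');c=cam('wrist'); pickle.dump(c,open('w2.pkl','wb')); im=c['color']
hsv=cv2.cvtColor(im,cv2.COLOR_RGB2HSV)
x,y=proj(c,[.442,.348,.006])[0].astype(int);print(x,y,hsv[y,x],hsv[y,x+30],hsv[y,x-30],hsv[y-25,x])
m=((hsv[...,0]>5)&(hsv[...,0]<22)&(hsv[...,1]>int(hsv[y,x,1])-35)&(abs(hsv[...,2].astype(int)-int(hsv[y,x,2]))<60)).astype(np.uint8)
w=np.zeros_like(m); w[y-50:y+50,x-30:x+30]=m[y-50:y+50,x-30:x+30]; w=cv2.morphologyEx(w,cv2.MORPH_OPEN,np.ones((5,5)))
cn=max(cv2.findContours(w,0,2)[0],key=cv2.contourArea); print(cv2.boundingRect(cn),cv2.minAreaRect(cn))
print(cv2.minAreaRect((ray(c,cn[:,0,:],.006)[:,:2]*1000).astype(np.float32)))
st()
"
```

```text
281 192 [ 13 160 223] [ 90  10 255] [ 12  91 162] [ 13 162 222]
(264, 157, 34, 70) ((280.5, 191.5), (69.0, 33.0), 90.0)
((441.8721008300781, 347.36737060546875), (43.61164474487305, 94.02960205078125), 72.94637298583984)
t 5.73 pos [0.4093 0.3565 0.2449] yaw 162.79 tilt [-0.0039 -0.0035] F [-0.15    0.4906 -0.391 ] w 0.0856 gf 0.0
```

```bash
python3 -c "
from h import *
go(.4071,.3578,.03,162.95)
o,R=st(); print(R.T@np.array([0,0,-1]))"
```

```text
t 5.73 pos [0.4093 0.3565 0.2449] yaw 162.79 tilt [-0.0039 -0.0035] F [-0.15    0.4906 -0.391 ] w 0.0856 gf 0.0
units xyz [0.0618 0.0521 7.1621] ('wz', np.float64(-0.027440343120630928))
t 5.73 pos [0.4093 0.3565 0.2449] yaw 162.79 tilt [-0.0039 -0.0035] F [-0.15    0.4906 -0.391 ] w 0.0856 gf 0.0
[-0.0027  0.0045  1.    ]
```

Request:
move_arm(
  moves=[
    [[0.05, 0.05, 1, 0, 0, 0, -0.2], [0, 0, 1, 0, 0, 0, -0.2], [0, 0, 1, 0, 0, 0, -0.2], [0, 0, 1, 0, 0, 0, -0.2], [0, 0, 1, 0, 0, 0, -0.2], [0, 0, 1, 0, 0, 0, -0.2], [0, 0, 1, 0, 0, 0, -0.2], [0, 0, 0, 0, 0, 0, -0.2]],
  ],
)

```text
time_s: 6.4
eef_pos: [0.4079, 0.3547, 0.0337]
eef_rot: [-0.476, -3.101, 0.009]
wrist_force: [0.4, -1.9, -0.3]
gripper_width: 0.0513
gripper_force: 0.0
```

```bash
python3 -c "
from h import *
c=cam('wrist'); im=c['color'][:,:,::-1]
cv2.imwrite('pics/w3.png',im[150:420])
go(.4071,.3578,0,162.95)"
```

```text
t 6.45 pos [0.409  0.3558 0.0363] yaw 162.55 tilt [-0.0035 -0.0034] F [ 1.0277 -0.3345 -0.285 ] w 0.0512 gf 0.0
units xyz [0.0769 0.0502 1.2096] ('wz', np.float64(-0.06729946499859807))
```

View pics/w3.png

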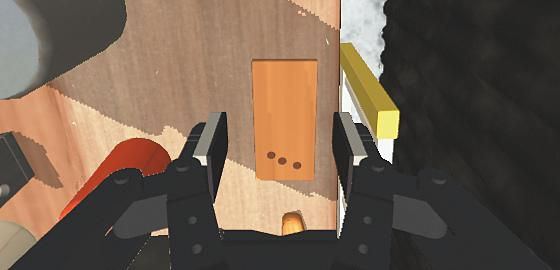

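Request:
move_arm(
  moves=[
    [[0.07, 0.05, 0.3, 0, 0, -0.05, -0.2], [0, 0, 0.3, 0, 0, 0, -0.2], [0, 0, 0.3, 0, 0, 0, -0.2], [0, 0, 0.15, 0, 0, 0, -0.2], [0, 0, 0.15, 0, 0, 0, -0.2], [0, 0, 0.06, 0, 0, 0, -0.2], [0, 0, 0, 0, 0, 0, -0.2], [0, 0, 0, 0, 0, 0, -0.2]],
  ],
)

```text
time_s: 7.12
eef_pos: [0.4087, 0.3603, 0.0]
eef_rot: [0.467, 3.107, 0.0]
wrist_force: [0.1, -0.1, 0.8]
gripper_width: 0.0512
gripper_force: 0.0
```

```bash
python3 -c "
from h import *
c=cam('wrist'); im=c['color'][:,:,::-1]
cv2.imwrite('pics/w3.png',im[150:420])
print(proj(c,[[.4071,.3578,.006],[.4425,.347,.006]]))
go(.4071,.3578,-.002,162.95)"
```

```text
[[274.0668 250.9063]
 [274.5584 305.5272]]
t 7.17 pos [0.4088 0.3604 0.0002] yaw 162.92 tilt [0.0003 0.0003] F [1.0863 0.2861 1.5248] w 0.0517 gf 0.0
units xyz [ 0.0301 -0.1004  0.0723] ('wz', np.float64(-0.005631077459293958))
```

View pics/w3.png

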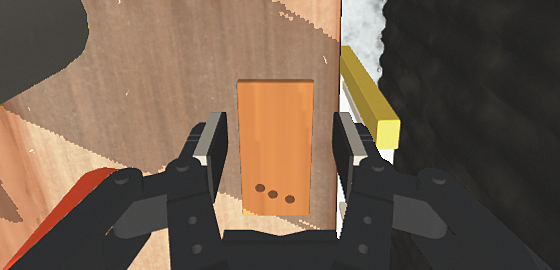

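Request:
move_arm(
  moves=[
    [[0.03, -0.05, 0.04, 0, 0, 0, -0.2], [0, -0.04, 0.03, 0, 0, 0, -0.2], [0, 0, 0, 0, 0, 0, -0.2], [0, 0, 0, 0, 0, 0, 0.3], [0, 0, 0, 0, 0, 0, 0.3], [0, 0, 0, 0, 0, 0, 0.3], [0, 0, 0, 0, 0, 0, 0.3], [0, 0, 0, 0, 0, 0, 0.3]],
  ],
)

```text
time_s: 7.83
eef_pos: [0.4071, 0.3579, -0.0022]
eef_rot: [0.467, 3.107, 0.0]
wrist_force: [-0.3, 0.3, 0.2]
gripper_width: 0.0304
gripper_force: 0.0
```

```bash
python3 -c "
from h import *
go(.4071,.3578,.3)"
```

```text
t 7.83 pos [ 0.4071  0.3579 -0.0022] yaw 162.91 tilt [0.0001 0.0001] F [-0.3485  0.3018  0.2003] w 0.0304 gf 0.0
units xyz [ -0.0022  -0.0035 -10.0719]
```

Request:
move_arm(
  moves=[
    [[0, 0, 0, 0, 0, 0, -0.1], [0, 0, 0, 0, 0, 0, -0.1], [0, 0, 0, 0, 0, 0, -0.1], [0, 0, 0, 0, 0, 0, -0.1], [0, 0, 0.07, 0, 0, 0, -0.1], [0, 0, 0.06, 0, 0, 0, -0.1], [0, 0, 0, 0, 0, 0, -0.1], [0, 0, 0, 0, 0, 0, -0.1]],
  ],
)

```text
time_s: 8.5
eef_pos: [0.4068, 0.3577, -0.0064]
eef_rot: [-0.467, -3.106, 0.001]
wrist_force: [-0.1, -0.3, 1.2]
gripper_width: 0.0469
gripper_force: 0.0
```

```bash
python3 -c "
from h import *
c=cam('wrist'); im=c['color'][:,:,::-1]
cv2.imwrite('pics/w4.png',cv2.resize(im[220:350,180:380],(800,520)))
st()"
```

```text
t 8.55 pos [ 0.4069  0.3578 -0.0062] yaw 162.91 tilt [-0.0002 -0.0002] F [ 0.5594  0.6876 -0.1846] w 0.0471 gf 0.0
```

View pics/w4.png

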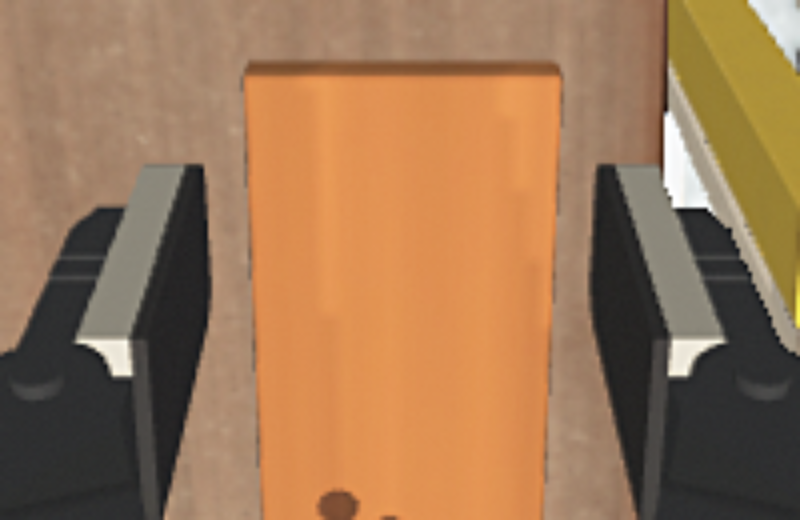

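```bash
python3 -c "
from h import *
c=read_camera('wrist'); M=np.array(c['mount']); c['eye']=M[:3,3]; c['R']=M[:3,:3]
for h in (0,.005,.01,.015,.02,.03): print(h,proj(c,[[.011,-.0235,-h],[.011,.0235,-h]]).round(1).tolist())
"
```

```text
0 [[238.6, 230.5], [319.5, 230.4]]
0.005 [[237.5, 233.9], [320.6, 233.9]]
0.01 [[236.4, 237.6], [321.6, 237.6]]
0.015 [[235.3, 241.5], [322.8, 241.4]]
0.02 [[234.0, 245.6], [323.9, 245.5]]
0.03 [[231.4, 254.4], [326.5, 254.4]]
```

Request:
move_arm(
  moves=[
    [[0, 0, 0.05, 0, 0, 0, -0.1], [0, 0, 0.05, 0, 0, 0, -0.1], [0, 0, 0, 0, 0, 0, -0.1], [0, 0, 0, 0, 0, 0, -0.1], [0, 0, 0, 0, 0, 0, -0.1], [0, 0, 0, 0, 0, 0, -0.1], [0, 0, 0, 0, 0, 0, -0.1], [0, 0, 0, 0, 0, 0, -0.1]],
  ],
)

```text
time_s: 9.27
eef_pos: [0.4071, 0.3579, -0.009]
eef_rot: [0.467, 3.107, 0.0]
wrist_force: [-0.5, 0.4, 0.4]
gripper_width: 0.0467
gripper_force: 0.0
```

No contact yet; try the grip here.

Request:
move_arm(
  moves=[
    [[0, 0, 0.03, 0, 0, 0, -0.1], [0, 0, 0.03, 0, 0, 0, -0.1], [0, 0, 0, 0, 0, 0, -0.1], [0, 0, 0, 0, 0, 0, -0.1], [0, 0, 0, 0, 0, 0, 0.1], [0, 0, 0, 0, 0, 0, 0.1], [0, 0, 0, 0, 0, 0, 0.1], [0, 0, 0, 0, 0, 0, 0.1]],
  ],
)

```text
time_s: 9.93
eef_pos: [0.407, 0.3579, -0.0109]
eef_rot: [0.467, 3.107, 0.0]
wrist_force: [-0.4, -0.4, -0.8]
gripper_width: 0.0384
gripper_force: 0.0
```

Request:
move_arm(
  moves=[
    [[0, 0, 0, 0, 0, 0, -0.1], [0, 0, 0, 0, 0, 0, -0.1], [0, 0, 0, 0, 0, 0, -0.1], [0, 0, 0.06, 0, 0, 0, -0.1], [0, 0, 0.06, 0, 0, 0, -0.1], [0, 0, 0, 0, 0, 0, -0.1], [0, 0, 0, 0, 0, 0, -0.1], [0, 0, 0, 0, 0, 0, -0.1]],
  ],
)

```text
time_s: 10.6
eef_pos: [0.407, 0.3578, -0.0146]
eef_rot: [-0.467, -3.107, 0.0]
wrist_force: [0.2, -0.3, 0.2]
gripper_width: 0.0469
gripper_force: 0.0
```

```bash
python3 -c "
from h import *
c=cam('wrist'); im=c['color']; g=cv2.cvtColor(im,cv2.COLOR_RGB2GRAY)
print(r.grasp_offset)
print(g[262,215:250].tolist(), g[262,315:345].tolist()); print(g[255,215:250].tolist()); print(g[230:275,224].tolist())
st()"
```

```text
0.0187
[139, 136, 137, 137, 138, 137, 137, 138, 139, 142, 147, 54, 30, 37, 31, 13, 149, 149, 144, 143, 145, 148, 148, 150, 123, 148, 163, 160, 159, 159, 159, 158, 157, 158, 156] [163, 164, 164, 166, 170, 157, 111, 147, 145, 140, 137, 132, 137, 146, 51, 26, 37, 36, 24, 134, 142, 138, 137, 138, 138, 140, 139, 138, 141, 143]
[145, 140, 140, 143, 147, 149, 144, 140, 138, 142, 145, 145, 145, 142, 140, 141, 142, 143, 145, 148, 150, 151, 149, 147, 135, 157, 161, 160, 160, 160, 158, 157, 157, 157, 157]
[142, 141, 143, 141, 142, 141, 140, 141, 142, 145, 147, 144, 144, 142, 143, 145, 146, 147, 142, 141, 143, 139, 136, 138, 139, 142, 141, 136, 139, 141, 137, 122, 142, 142, 146, 145, 115, 70, 56, 50, 37, 33, 39, 42, 41]
t 10.65 pos [ 0.407   0.3579 -0.0145] yaw 162.91 tilt [ 0. -0.] F [-0.0577 -0.5739 -0.1339] w 0.047 gf 0.0
```

Request:
move_arm(
  moves=[
    [[0, 0, 0.05, 0, 0, 0, -0.1], [0, 0, 0.05, 0, 0, 0, -0.1], [0, 0, 0.05, 0, 0, 0, -0.1], [0, 0, 0, 0, 0, 0, -0.1], [0, 0, 0, 0, 0, 0, -0.1], [0, 0, 0, 0, 0, 0, 0], [0, 0, 0, 0, 0, 0, 0], [0, 0, 0, 0, 0, 0, 0]],
  ],
)

```text
time_s: 11.32
eef_pos: [0.4071, 0.358, -0.0189]
eef_rot: [0.467, 3.107, 0.0]
wrist_force: [-1.1, -0.6, -0.2]
gripper_width: 0.0426
gripper_force: 0.0
```

Request:
move_arm(
  moves=[
    [[0, 0, 0, 0, 0, 0, -0.1], [0, 0, 0, 0, 0, 0, -0.1], [0, 0, 0.05, 0, 0, 0, -0.1], [0, 0, 0.05, 0, 0, 0, -0.1], [0, 0, 0.05, 0, 0, 0, -0.1], [0, 0, 0, 0, 0, 0, 0.05], [0, 0, 0, 0, 0, 0, 0.05], [0, 0, 0, 0, 0, 0, 0.05]],
  ],
)

```text
time_s: 11.98
eef_pos: [0.407, 0.3579, -0.0236]
eef_rot: [-0.467, -3.107, 0.0]
wrist_force: [-0.4, 0.3, 0.1]
gripper_width: 0.0405
gripper_force: 0.0
```

```bash
python3 -c "
from h import *
c=cam('wrist'); im=c['color'][:,:,::-1]
cv2.imwrite('pics/w5.png',cv2.resize(im[220:350,180:380],(800,520)))
st()"
```

```text
t 12.03 pos [ 0.407   0.3579 -0.0235] yaw 162.91 tilt [-0.  0.] F [ 1.2216  0.3912 -0.155 ] w 0.0401 gf 0.0
```

View pics/w5.png

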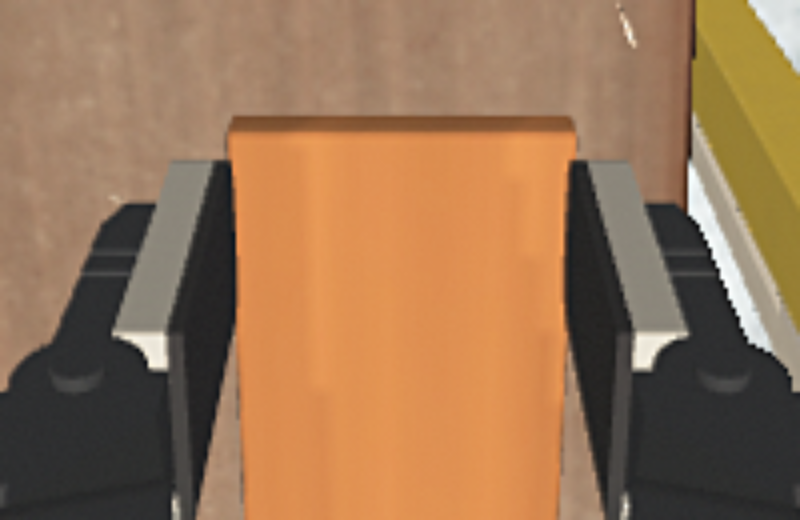

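Request:
move_arm(
  moves=[
    [[0, 0, 0, 0, 0, 0, -0.1], [0, 0, 0, 0, 0, 0, -0.1], [0, 0, 0.06, 0, 0, 0, -0.1], [0, 0, 0.06, 0, 0, 0, -0.1], [0, 0, 0.06, 0, 0, 0, -0.1], [0, 0, 0, 0, 0, 0, -0.1], [0, 0, 0, 0, 0, 0, -0.1], [0, 0, 0, 0, 0, 0, -0.1]],
  ],
)

```text
time_s: 12.7
eef_pos: [0.407, 0.3579, -0.029]
eef_rot: [-0.467, -3.107, 0.0]
wrist_force: [0.2, -0.3, 0.2]
gripper_width: 0.0469
gripper_force: 0.0
```

Request:
move_arm(
  moves=[
    [[0, 0, 0.05, 0, 0, 0, -0.1], [0, 0, 0.05, 0, 0, 0, -0.1], [0, 0, 0, 0, 0, 0, -0.1], [0, 0, 0, 0, 0, 0, -0.1], [0, 0, 0, 0, 0, 0, 0.1], [0, 0, 0, 0, 0, 0, 0.1], [0, 0, 0, 0, 0, 0, 0.1], [0, 0, 0, 0, 0, 0, 0.1]],
  ],
)

```text
time_s: 13.37
eef_pos: [0.407, 0.3579, -0.0314]
eef_rot: [0.467, 3.107, 0.0]
wrist_force: [-1.8, -1.8, 6.1]
gripper_width: 0.0409
gripper_force: 59.8
```

Request:
move_arm(
  moves=[
    [[0, 0, -0.1, 0, 0, 0, 0.1], [0, 0, -0.2, 0, 0, 0, 0.1], [0, 0, -0.4, 0, 0, 0, 0.1], [0, 0, -0.6, 0, 0, 0, 0.1], [0, 0, -0.6, 0, 0, 0, 0.1], [0, 0, -0.4, 0, 0, 0, 0.1], [0, 0, 0, 0, 0, 0, 0.1], [0, 0, 0, 0, 0, 0, 0.1]],
  ],
)

```text
time_s: 14.03
eef_pos: [0.4077, 0.3585, 0.0379]
eef_rot: [0.467, 3.105, 0.002]
wrist_force: [0.5, 0.9, 0.3]
gripper_width: 0.0409
gripper_force: 60.6
```

```bash
python3 -c "
from h import *
import pickle
st()
c=cam('wrist'); im=c['color'][:,:,::-1]; pickle.dump(c,open('w6.pkl','wb'))
w=pickle.load(open('w1.pkl','rb')); t=cam('top')
J=lambda p:(241+(p[0]+.5)/5-.5,177+(p[1]+.5)/5-.5)
print('case',ray(w,J((343,55)),.103),ray(w,J((275,60)),.103))
for z in (.15,.2,.25): print(z,'box w1',ray(w,J((270,200)),z),ray(w,J((150,410)),z),'top',ray(t,[[378,180],[395,172]],z))
hsv=cv2.cvtColor(c['color'],cv2.COLOR_RGB2HSV)
m=((hsv[...,0]>8)&(hsv[...,0]<17)&(hsv[...,1]>135)&(hsv[...,2]>170)).astype(np.uint8); m=cv2.morphologyEx(m,cv2.MORPH_OPEN,np.ones((5,5)))
m[:, :200]=0; m[:,370:]=0
cn=max(cv2.findContours(m,0,2)[0],key=cv2.contourArea); print(cv2.boundingRect(cn),cv2.contourArea(cn))
cv2.imwrite('pics/w6.png',im)
"
```

```text
t 14.03 pos [0.4077 0.3585 0.0379] yaw 162.91 tilt [0.0015 0.0013] F [0.4969 0.9435 0.2957] w 0.0409 gf 60.6
case [[ 0.5574 -0.0694  0.103 ]] [[ 0.5528 -0.0892  0.103 ]]
0.15 box w1 [[ 0.5775 -0.1002  0.15  ]] [[ 0.6293 -0.1518  0.15  ]] top [[ 0.5678 -0.1229  0.15  ]
 [ 0.5853 -0.1617  0.15  ]]
0.2 box w1 [[ 0.5587 -0.0968  0.2   ]] [[ 0.6044 -0.1423  0.2   ]] top [[ 0.5612 -0.1109  0.2   ]
 [ 0.5778 -0.1475  0.2   ]]
0.25 box w1 [[ 0.5398 -0.0935  0.25  ]] [[ 0.5794 -0.1329  0.25  ]] top [[ 0.5547 -0.0989  0.25  ]
 [ 0.5703 -0.1334  0.25  ]]
(237, 260, 86, 124) 9773.5
```

View pics/w6.png

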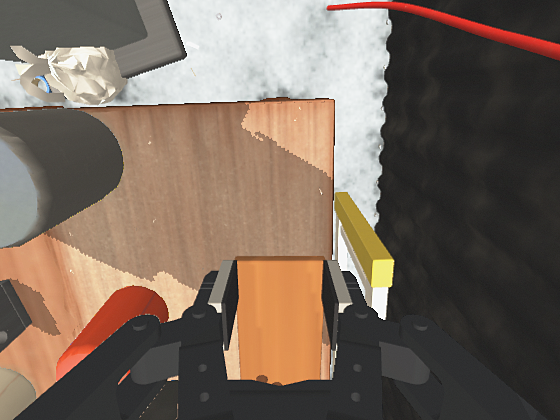

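Request:
move_arm(
  moves=[
    [[0, 0, -0.7, 0, 0, -0.1, 0.1], [0, 0, -1, 0, 0, -0.1, 0.1], [0, 0, -1, 0, 0, -0.1, 0.1], [0, 0, -1, 0, 0, -0.1, 0.1], [0, 0, -1, 0, 0, -0.1, 0.1], [0, 0, -1, 0, 0, -0.1, 0.1], [0, 0, -1, 0, 0, -0.1, 0.1], [0, 0, -1, 0, 0, -0.07, 0.1]],
  ],
)

```text
time_s: 14.8
eef_pos: [0.4065, 0.3574, 0.2683]
eef_rot: [-0.34, -3.122, 0.002]
wrist_force: [0.5, 0.1, -0.5]
gripper_width: 0.0408
gripper_force: 60.7
```

Request:
move_arm(
  moves=[
    [[0, 0, -1, 0, 0, 0, 0.1], [0, 0, -0.7, 0, 0, 0, 0.1], [-0.4, -0.5, 0, 0, 0, 0, 0.1], [-0.6, -0.75, 0, 0, 0, 0, 0.1], [-0.6, -0.75, 0, 0, 0, 0, 0.1], [-0.6, -0.75, 0, 0, 0, 0, 0.1], [-0.6, -0.75, 0, 0, 0, 0, 0.1], [-0.6, -0.75, 0, 0, 0, 0, 0.1]],
  ],
)

```text
time_s: 15.47
eef_pos: [0.4791, 0.21, 0.3177]
eef_rot: [-0.341, -3.121, 0.002]
wrist_force: [0.2, 0.3, 0.1]
gripper_width: 0.041
gripper_force: 60.7
```

Request:
move_arm(
  moves=[
    [[-0.6, -0.75, 0, 0, 0, 0, 0.1], [-0.6, -0.75, 0, 0, 0, 0, 0.1], [-0.6, -0.75, 0, 0, 0, 0, 0.1], [-0.6, -0.75, 0, 0, 0, 0, 0.1], [-0.6, -0.75, 0, 0, 0, 0, 0.1], [-0.6, -0.75, 0, 0, 0, 0, 0.1], [-0.6, -0.75, 0, 0, 0, 0, 0.1], [-0.6, -0.75, 0, 0, 0, 0, 0.1]],
  ],
)

```text
time_s: 16.13
eef_pos: [0.5809, 0.0031, 0.3176]
eef_rot: [-0.341, -3.121, 0.0]
wrist_force: [0.4, 0.2, -0.1]
gripper_width: 0.041
gripper_force: 60.7
```

```bash
cat >> h.py <<'E'
JO=np.array([.673,-.073]);JA=np.radians(-12.5)
def J(x,y): c,s=np.cos(JA),np.sin(JA); return [JO[0]+x*c-y*s,JO[1]+x*s+y*c]
def loc(p): d=np.array(p[:2])-JO; c,s=np.cos(JA),np.sin(JA); return np.array([c*d[0]+s*d[1],-s*d[0]+c*d[1]])
E
python3 -c "
from h import *
go(*J(-.072,.012),.02,167.5); c=cam('wrist')
cv2.imwrite('pics/w7.png',c['color'][:,:,::-1]);c=cam('top');cv2.imwrite('pics/t7.png',c['color'][:,:,::-1])
"
```

```text
t 16.13 pos [0.5809 0.0031 0.3176] yaw 167.52 tilt [-0.0023  0.    ] F [ 0.424   0.1881 -0.0765] w 0.041 gf 60.7
units xyz [-1.1692 -1.4091  9.9166] ('wz', np.float64(0.00392239203725353))
```

Request:
move_arm(
  moves=[
    [[-0.3, -0.35, 0, 0, 0, 0, 0.1], [-0.45, -0.55, 0.2, 0, 0, 0, 0.1], [-0.42, -0.51, 0.8, 0, 0, 0, 0.1], [0, 0, 1, 0, 0, 0, 0.1], [0, 0, 1, 0, 0, 0, 0.1], [0, 0, 1, 0, 0, 0, 0.1], [0, 0, 1, 0, 0, 0, 0.1], [0, 0, 1, 0, 0, 0, 0.1]],
  ],
)

```text
time_s: 16.9
eef_pos: [0.6055, -0.0439, 0.1372]
eef_rot: [-0.339, -3.122, -0.0]
wrist_force: [0.9, -0.1, 0.1]
gripper_width: 0.0409
gripper_force: 60.7
```

Request:
move_arm(
  moves=[
    [[0, 0, 1, 0, 0, 0, 0.1], [0, 0, 0.9, 0, 0, 0, 0.1], [0, 0, 0.6, 0, 0, 0, 0.1], [0, 0, 0.4, 0, 0, 0, 0.1], [0, 0, 0.2, 0, 0, 0, 0.1], [0, 0, 0, 0, 0, 0, 0.1], [0, 0, 0, 0, 0, 0, 0.1], [0, 0, 0, 0, 0, 0, 0.1]],
  ],
)

```text
time_s: 17.57
eef_pos: [0.6073, -0.0444, 0.0476]
eef_rot: [0.341, 3.121, 0.0]
wrist_force: [-0.1, -0.6, 0.3]
gripper_width: 0.0411
gripper_force: 60.7
```

```bash
cat > seg.py <<'E'
from h import *
def strip(c,z,lo=(8,130,130),hi=(18,255,255),roi=None):
    hsv=cv2.cvtColor(c['color'],cv2.COLOR_RGB2HSV); m=cv2.inRange(hsv,lo,hi)
    if roi: w=np.zeros_like(m); x,y,X,Y=roi; w[y:Y,x:X]=m[y:Y,x:X]; m=w
    cn=max(cv2.findContours(m,0,2)[0],key=cv2.contourArea)
    P=ray(c,cn[:,0,:],z)[:,:2]; print('bb',cv2.boundingRect(cn),'rect mm',cv2.minAreaRect((P*1000).astype(np.float32)))
    L=np.array([loc(p) for p in P])*1000; print('jig local x',L[:,0].min(),L[:,0].max(),'y',L[:,1].min(),L[:,1].max())
    return m
E
python3 -c "
from seg import *
go(*J(-.072,.012),.0146,167.5)
c=cam('wrist'); cv2.imwrite('pics/w8.png',c['color'][:,:,::-1]); o=readout.get_obs(); strip(c,o['eef_pos'][2]+.0374,roi=(200,200,370,420))
c=cam('top'); strip(c,o['eef_pos'][2]+.0374,roi=(310,100,380,190)); st()
"
```

```text
t 17.57 pos [ 0.6073 -0.0444  0.0476] yaw 167.54 tilt [ 0.0024 -0.0002] F [-0.0587 -0.5831  0.2939] w 0.0411 gf 60.7
units xyz [ 0.0576 -0.0577  1.099 ] ('wz', np.float64(0.007306866829457211))
bb (237, 259, 86, 127) rect mm ((633.0577392578125, -49.57475662231445), (43.23183822631836, 77.52165222167969), 77.6937026977539)
jig local x -82.87654758475493 -5.310628669812996 y -7.327933182441901 35.92046267342066
bb (334, 132, 7, 13) rect mm ((679.4697875976562, -42.69367599487305), (10.394086837768555, 30.42291831970215), 78.45325469970703)
jig local x -15.531677043000041 14.919475049425875 y 25.98677609150071 36.430132473977366
t 17.67 pos [ 0.6072 -0.0444  0.0476] yaw 167.54 tilt [ 0.0025 -0.0001] F [-0.3495 -0.7141 -0.1512] w 0.0408 gf 60.7
```

Request:
move_arm(
  moves=[
    [[0.06, -0.06, 0.2, 0, 0, 0, 0.1], [0, 0, 0.3, 0, 0, 0, 0.1], [0, 0, 0.3, 0, 0, 0, 0.1], [0, 0, 0.2, 0, 0, 0, 0.1], [0, 0, 0.1, 0, 0, 0, 0.1], [0, 0, 0, 0, 0, 0, 0.1], [0, 0, 0, 0, 0, 0, 0.1], [0, 0, 0, 0, 0, 0, 0.1]],
  ],
)

```text
time_s: 18.33
eef_pos: [0.6041, -0.0457, 0.0133]
eef_rot: [0.341, 3.123, 0.0]
wrist_force: [-0.2, -0.3, -1.1]
gripper_width: 0.0407
gripper_force: 60.7
```

```bash
python3 -c "
from seg import *
go(*J(-.041,.012),.0076,167.5)
c=cam('top'); o=readout.get_obs(); strip(c,o['eef_pos'][2]+.0374,roi=(310,100,380,190))
"
```

```text
t 18.33 pos [ 0.6041 -0.0457  0.0133] yaw 167.53 tilt [ 0.0003 -0.    ] F [-0.1632 -0.3356 -1.0554] w 0.0407 gf 60.7
units xyz [-1.072   0.0083  0.1893] ('wz', np.float64(0.005430670780190401))
bb (333, 136, 7, 13) rect mm ((677.73876953125, -40.65654754638672), (11.204815864562988, 29.657958984375), 62.45670700073242)
jig local x -17.56863469837395 13.400888672382024 y 23.359674763468036 34.17765607135631
```

Request:
move_arm(
  moves=[
    [[-0.15, 0, 0, 0, 0, 0, 0.1], [-0.2, 0, 0, 0, 0, 0, 0.1], [-0.2, 0, 0, 0, 0, 0, 0.1], [-0.12, -0.1, 0, 0, 0, 0, 0.1], [0, -0.1, 0.1, 0, 0, 0, 0.1], [0, 0, 0.1, 0, 0, 0, 0.1], [0, 0, 0.04, 0, 0, 0, 0.1], [0, 0, 0, 0, 0, 0, 0.1]],
  ],
)

```text
time_s: 19.05
eef_pos: [0.6213, -0.0559, 0.0051]
eef_rot: [-0.341, -3.121, -0.0]
wrist_force: [-0.7, 0.6, -0.9]
gripper_width: 0.0409
gripper_force: 60.7
```

```bash
python3 -c "
from seg import *
go(*J(-.041,.002),.0046,167.5)
c=cam('top'); o=readout.get_obs(); strip(c,o['eef_pos'][2]+.0374,roi=(310,100,380,190))
"
```

```text
t 19.05 pos [ 0.6213 -0.0559  0.0051] yaw 167.52 tilt [-0.0015  0.0002] F [-0.6546  0.5811 -0.9063] w 0.0409 gf 60.7
units xyz [-0.4405 -0.1156  0.0161] ('wz', np.float64(0.0034523844982743412))
bb (337, 132, 6, 10) rect mm ((695.7899169921875, -52.39445495605469), (9.821828842163086, 26.403398513793945), 55.453800201416016)
jig local x 3.9730502049495127 29.236531869152536 y 17.16196729783223 27.579416417377654
```

Request:
move_arm(
  moves=[
    [[-0.1, -0.03, 0, 0, 0, 0, 0.1], [-0.1, -0.03, 0, 0, 0, 0, 0.1], [-0.1, 0, 0, 0, 0, 0, 0.1], [-0.08, 0, 0, 0, 0, 0, 0.1], [0, 0, 0, 0, 0, 0, 0.1], [0, 0, 0, 0, 0, 0, 0.1], [0, 0, 0, 0, 0, 0, 0.1], [0, 0, 0, 0, 0, 0, 0.1]],
  ],
)

```text
time_s: 19.77
eef_pos: [0.633, -0.0601, 0.0059]
eef_rot: [0.341, 3.123, -0.0]
wrist_force: [-0.1, -0.6, -0.5]
gripper_width: 0.0409
gripper_force: 60.7
```

Request:
move_arm(
  moves=[
    [[-0.03, 0, 0, 0, 0, 0, 0.1], [-0.03, 0, 0, 0, 0, 0, 0.1], [0, 0, 0, 0, 0, 0, 0.1], [0, 0, 0, 0, 0, 0, 0.1], [0, 0, 0, 0, 0, 0, 0.1], [0, 0, 0, 0, 0, 0, 0.1], [0, 0, 0, 0, 0, 0, 0.1], [0, 0, 0, 0, 0, 0, 0.1]],
  ],
)

```text
time_s: 20.43
eef_pos: [0.6332, -0.0602, 0.0054]
eef_rot: [-0.341, -3.121, -0.0]
wrist_force: [-4.9, 1.4, 0.7]
gripper_width: 0.0407
gripper_force: 60.9
```

```bash
python3 -c "
from seg import *
go(*J(-.041,.002),.0046,167.5)
c=cam('wrist'); o=readout.get_obs(); strip(c,o['eef_pos'][2]+.0374,roi=(200,200,370,420))
"
```

```text
t 20.43 pos [ 0.6332 -0.0602  0.0054] yaw 167.54 tilt [-0.0025  0.0005] F [-4.8764  1.4014  0.7075] w 0.0407 gf 60.9
units xyz [-0.0214 -0.0628  0.0253] ('wz', np.float64(0.0070920999803263385))
bb (237, 259, 86, 126) rect mm ((658.6528930664062, -65.33406066894531), (43.2315788269043, 76.56717681884766), 77.73395538330078)
jig local x -53.909811562409764 22.60651098703364 y -17.204168793379786 26.119680464271656
```

Request:
move_arm(
  moves=[
    [[0, -0.03, 0, 0, 0, 0, 0.1], [0, -0.03, 0, 0, 0, 0, 0.1], [0, 0, 0, 0, 0, 0, 0.1], [0, 0, 0, 0, 0, 0, 0.1], [0, 0, 0, 0, 0, 0, 0.1], [0, 0, 0, 0, 0, 0, 0.1], [0, 0, 0, 0, 0, 0, 0.1], [0, 0, 0, 0, 0, 0, 0.1]],
  ],
)

```text
time_s: 21.15
eef_pos: [0.633, -0.061, 0.0054]
eef_rot: [-0.339, -3.121, -0.003]
wrist_force: [-4.6, 3.9, 0.2]
gripper_width: 0.0411
gripper_force: 60.9
```

Request:
move_arm(
  moves=[
    [[0, -0.03, 0, 0, 0, 0, 0.1], [0, 0, 0, 0, 0, 0, 0.1], [0, 0, 0, 0, 0, 0, 0.1], [0, 0, 0, 0, 0, 0, 0.1], [0, 0, 0, 0, 0, 0, 0.1], [0, 0, 0, 0, 0, 0, 0.1], [0, 0, 0, 0, 0, 0, 0.1], [0, 0, 0, 0, 0, 0, 0.1]],
  ],
)

```text
time_s: 21.82
eef_pos: [0.6329, -0.0618, 0.0054]
eef_rot: [-0.339, -3.121, -0.003]
wrist_force: [-5.1, 3.9, 0.6]
gripper_width: 0.0406
gripper_force: 60.9
```

Request:
move_arm(
  moves=[
    [[0, -0.03, 0, 0, 0, 0, 0.1], [0, -0.02, 0, 0, 0, 0, 0.1], [0, 0, 0, 0, 0, 0, 0.1], [0, 0, 0, 0, 0, 0, 0.1], [0, 0, 0, 0, 0, 0, 0.1], [0, 0, 0, 0, 0, 0, 0.1], [0, 0, 0, 0, 0, 0, 0.1], [0, 0, 0, 0, 0, 0, 0.1]],
  ],
)

```text
time_s: 22.48
eef_pos: [0.6325, -0.0632, 0.0054]
eef_rot: [-0.339, -3.121, -0.003]
wrist_force: [-5.9, 4.6, -0.4]
gripper_width: 0.0405
gripper_force: 60.9
```

```bash
python3 -c "
from seg import *
go(*J(-.041,.002),.0046,167.5)
c=cam('wrist'); o=readout.get_obs(); strip(c,o['eef_pos'][2]+.0374,roi=(200,200,370,420))
"
```

```text
t 22.48 pos [ 0.6325 -0.0632  0.0054] yaw 167.59 tilt [-0.002   0.0024] F [-5.8605  4.5902 -0.4274] w 0.0405 gf 60.9
units xyz [-0.0207  0.04    0.0262] ('wz', np.float64(0.015307185749189026))
bb (237, 259, 87, 126) rect mm ((658.0328369140625, -68.2274398803711), (43.13677215576172, 76.57573699951172), 77.7795639038086)
jig local x -53.885829607920364 22.62967784859417 y -20.18758541784527 23.154765601400005
```

Request:
move_arm(
  moves=[
    [[0, -0.03, 0, 0, 0, 0, 0.1], [0, -0.02, 0, 0, 0, 0, 0.1], [0, 0, 0, 0, 0, 0, 0.1], [0, 0, 0, 0, 0, 0, 0.1], [0, 0, 0, 0, 0, 0, 0.1], [0, 0, 0, 0, 0, 0, 0.1], [0, 0, 0, 0, 0, 0, 0.1], [0, 0, 0, 0, 0, 0, 0.1]],
  ],
)

```text
time_s: 23.2
eef_pos: [0.6324, -0.064, 0.0054]
eef_rot: [-0.339, -3.121, -0.005]
wrist_force: [-3.6, 5.6, 0.6]
gripper_width: 0.0406
gripper_force: 60.9
```

Request:
move_arm(
  moves=[
    [[0, -0.03, 0, 0, 0, 0, 0.1], [0, -0.02, 0, 0, 0, 0, 0.1], [0, 0, 0, 0, 0, 0, 0.1], [0, 0, 0, 0, 0, 0, 0.1], [0, 0, 0, 0, 0, 0, 0.1], [0, 0, 0, 0, 0, 0, 0.1], [0, 0, 0, 0, 0, 0, 0.1], [0, 0, 0, 0, 0, 0, 0.1]],
  ],
)

```text
time_s: 23.87
eef_pos: [0.6324, -0.064, 0.0055]
eef_rot: [-0.337, -3.122, -0.01]
wrist_force: [-4.7, 9.7, -0.0]
gripper_width: 0.0408
gripper_force: 61.0
```

```bash
python3 -c "
from seg import *
go(*J(-.041,.002),.0046,167.5)
c=cam('wrist'); o=readout.get_obs(); strip(c,o['eef_pos'][2]+.0374,roi=(200,200,370,420))
"
```

```text
t 23.87 pos [ 0.6324 -0.064   0.0055] yaw 167.66 tilt [-0.0012  0.0063] F [-4.6992  9.6883 -0.0292] w 0.0408 gf 61.0
units xyz [-0.0213  0.0658  0.0296] ('wz', np.float64(0.027028126904189282))
bb (237, 259, 87, 126) rect mm ((657.8262329101562, -68.99515533447266), (43.114715576171875, 76.6100845336914), 77.92515563964844)
jig local x -53.91176127225438 22.605242263209778 y -21.004797163750304 22.3504130150432
```

Request:
move_arm(
  moves=[
    [[0, 0, 0.03, 0, 0, 0, 0.1], [0, 0, 0.03, 0, 0, 0, 0.1], [0, 0, 0, 0, 0, 0, 0.1], [0, 0, 0, 0, 0, 0, 0.1], [0, 0, 0, 0, 0, 0, 0.1], [0, 0, 0, 0, 0, 0, 0.1], [0, 0, 0, 0, 0, 0, 0.1], [0, 0, 0, 0, 0, 0, 0.1]],
  ],
)

```text
time_s: 24.58
eef_pos: [0.6324, -0.064, 0.0047]
eef_rot: [-0.337, -3.122, -0.009]
wrist_force: [-5.8, 10.3, 7.5]
gripper_width: 0.0407
gripper_force: 62.1
```

Request:
move_arm(
  moves=[
    [[0, 0, 0, 0, 0, 0, -0.15], [0, 0, 0, 0, 0, 0, -0.15], [0, 0, 0, 0, 0, 0, -0.15], [0, 0.03, 0, 0, 0, 0, -0.15], [0, 0, -0.2, 0, 0, 0, -0.15], [0, 0, -0.4, 0, 0, 0, -0.15], [0, 0, -0.8, 0, 0, 0, -0.15], [0, 0, -1, 0, 0, 0, -0.15]],
  ],
)

```text
time_s: 25.25
eef_pos: [0.632, -0.0671, 0.0761]
eef_rot: [-0.342, -3.12, 0.001]
wrist_force: [0.1, -0.1, -0.9]
gripper_width: 0.049
gripper_force: 0.0
```

Request:
move_arm(
  moves=[
    [[0, 0, -1, 0, 0, 0, -0.15], [0, 0, -1, 0, 0, 0, -0.15], [0, 0, -1, 0, 0, 0, -0.15], [0, 0, -1, 0, 0, 0, -0.15], [0, 0, -1, 0, 0, 0, -0.15], [0, 0, -0.5, 0, 0, 0, -0.15], [0, 0, 0, 0, 0, 0, -0.15], [0, 0, 0, 0, 0, 0, -0.15]],
  ],
)

```text
time_s: 25.92
eef_pos: [0.6343, -0.0672, 0.2432]
eef_rot: [0.341, 3.119, -0.001]
wrist_force: [0.3, 0.2, 0.1]
gripper_width: 0.0493
gripper_force: 0.0
```

```bash
sed -i 's/^JO=.*;JA/JO=np.array([.6711,-.0739]);JA/' h.py; python3 -c "
from seg import *
go(*J(-.041,.002),.0046,167.5)
c=cam('wrist'); cv2.imwrite('pics/w9.png',c['color'][:,:,::-1]); p=proj(c,[J(-.04,0)+[.042]])[0].astype(int); print(p); strip(c,.042,roi=(p[0]-60,p[1]-60,p[0]+60,p[1]+100))
c=cam('top');cv2.imwrite('pics/t9.png',c['color'][:,:,::-1]); strip(c,.042,roi=(310,100,380,190))
c=cam('scene');strip(c,.042,roi=(185,215,245,275)); cv2.imwrite('pics/s9.png',c['color'][:,:,::-1]);
"
```

```text
t 25.92 pos [ 0.6343 -0.0672  0.2432] yaw 167.51 tilt [ 0.0037 -0.0009] F [0.2921 0.2197 0.0684] w 0.0493 gf 0.0
units xyz [0.1507 0.1151 7.9538] ('wz', np.float64(0.001200532634371143))
[280 168]
bb (264, 158, 37, 76) rect mm ((666.8311157226562, -70.79078674316406), (42.771053314208984, 94.91674041748047), 78.6598892211914)
jig local x -52.39447014613363 42.1750785570679 y -19.611662919665687 24.453384232446385
bb (349, 137, 7, 29) rect mm ((656.5680541992188, -84.14275360107422), (12.549519538879395, 72.41584777832031), 82.12023162841797)
jig local x -48.22613378174856 24.13049165800316 y -19.127910726625814 -4.872499555687033
bb (201, 234, 28, 27) rect mm ((668.5752563476562, -71.48957824707031), (38.98380661010742, 85.53895568847656), 77.01113891601562)
jig local x -45.686379376090805 39.80135897404212 y -17.59127504133186 21.63437848045202
```

Request:
move_arm(
  moves=[
    [[0, 0, -0.3, 0, 0, -0.7, 0.2], [0, 0, -0.3, 0, 0, -0.7, 0.2], [0.6, 0.5, 0, 0, 0, 0, 0.2], [0.7, 0.6, 0, 0, 0, 0, 0.2], [0.7, 0.6, 0, 0, 0, 0, 0.2], [0.7, 0.6, 0, 0, 0, 0, 0.2], [0.7, 0.6, 0, 0, 0, 0, 0.2], [0.7, 0.6, 0, 0, 0, 0, 0.2]],
  ],
)

```text
time_s: 26.73
eef_pos: [0.5161, 0.0474, 0.2576]
eef_rot: [-0.112, -3.137, 0.001]
wrist_force: [-0.5, 0.7, 0.4]
gripper_width: 0.0342
gripper_force: 0.0
```

Request:
move_arm(
  moves=[
    [[0.7, 0.6, 0, 0, 0, 0, 0.2], [0.7, 0.6, 0, 0, 0, 0, 0.2], [0.7, 0.5, 0, 0, 0, 0, 0.2], [0.7, 0.5, 0, 0, 0, 0, 0.2], [0.7, 0.5, 0, 0, 0, 0, 0.2], [0.3, 0.3, 0, 0, 0, 0, 0.2], [0, 0, 0, 0, 0, 0, 0.2], [0, 0, 0, 0, 0, 0, 0.2]],
  ],
)

```text
time_s: 27.4
eef_pos: [0.4101, 0.1447, 0.2583]
eef_rot: [-0.109, -3.139, 0.001]
wrist_force: [0.7, -0.2, 0.6]
gripper_width: 0.0341
gripper_force: 0.0
```

```bash
python3 -c "
from seg import *
import pickle
go(.4121,.1464,.1,175.8)
c=cam('wrist'); cv2.imwrite('pics/w10.png',c['color'][:,:,::-1]); pickle.dump(c,open('w10.pkl','wb'))
P=[[.4324,.1484,.065],[.4331,.1415,.065],[.3913,.1441,.065],[.3914,.1514,.065],[.4282,.0848,.008],[.3863,.0885,.008],[.412,.11,.008]]
p=proj(c,P); print(p.round(1).tolist())
g=cv2.cvtColor(c['color'],cv2.COLOR_RGB2GRAY); x0,y0=(p.min(0)-8).astype(int);x1,y1=(p.max(0)+8).astype(int); print(x0,y0,x1,y1)
hs=cv2.cvtColor(c['color'],cv2.COLOR_RGB2HSV)
for y in range(y0,y1,4): print(y,' '.join('%3d/%3d'%(g[y,x],hs[y,x,1]) for x in range(x0,x1,4)))
"
```

```text
t 27.4 pos [0.4101 0.1447 0.2583] yaw 176.02 tilt [-0.001  -0.0009] F [ 0.6561 -0.246   0.607 ] w 0.0341 gf 0.0
units xyz [-0.0682  0.0677  5.2778] ('wz', np.float64(0.03680992404384161))
[[283.8, 191.4], [278.0, 192.3], [277.6, 156.8], [284.1, 156.4], [235.7, 179.6], [234.8, 148.0], [253.3, 166.4]]
226 139 292 200
139 153/122 150/123 157/123 154/125 142/126 151/125 148/124 151/124 146/124 146/121 143/125 154/121 160/119 143/125 151/127  97/121  96/119
143 152/122 150/126 159/119 152/125 144/127 151/125 153/124 151/124 143/126 146/123 143/127 159/122 158/123 138/131 147/126  97/121  98/120
147 151/126 152/124 160/126 127/ 14 114/  9 102/ 10  97/  8  83/ 12  82/ 21  76/ 23  98/ 30  97/ 33  92/ 34 123/ 42  99/ 87 110/126 100/119
151 149/124 154/122 158/129 169/ 22 168/ 24 169/ 23 167/ 21 168/ 27 168/ 28 167/ 28 166/ 24 166/ 24 168/ 22 146/ 24  79/ 16  99/122 103/118
155 152/124 155/121 154/126 163/ 26 163/ 26 162/ 26 163/ 24 159/ 25 159/ 23 159/ 25 160/ 26 159/ 22 158/ 22 129/ 21  69/ 14  98/120 107/114
159 153/122 156/119 152/127 162/ 19 162/ 20 163/ 22 173/ 25 161/ 25 161/ 26 159/ 25
[... 756 characters left out ...]

183 155/121 156/119 145/126 155/119 153/121 148/122 153/123 148/124 146/123 154/120 154/122 142/127 137/129 161/ 17 161/ 26 104/121 104/117
187 157/121 153/120 143/127 153/124 150/126 149/124 152/123 149/124 145/126 154/121 152/121 137/130 142/124 159/ 20 162/ 20 154/129 100/122
191 157/123 151/126 142/130 149/124 151/124 153/122 151/124 150/124 145/125 158/121 147/125 138/130 142/127 147/125 157/126 152/124 156/121
195 161/120 152/124 145/127 150/125 149/122 151/125 148/128 151/121 144/125 157/119 146/123 142/121 146/125 146/128 162/118 152/126 151/125
199 160/117 149/124 144/125 149/119 155/117 155/117 148/124 146/124 146/125 154/120 146/121 141/123 149/123 145/123 162/121 154/120 148/122
```

```bash
python3 -c "
from seg import *
import pickle
c=pickle.load(open('w10.pkl','rb')); hs=cv2.cvtColor(c['color'],cv2.COLOR_RGB2HSV)
m=(hs[...,1]<65); m[:135]=0;m[205:]=0;m[:,:220]=0;m[:,300:]=0
for y in range(143,194,2):
    x=np.flatnonzero(m[y]); print(y,(x.min(),x.max(),len(x)) if len(x) else None,end=' ')
print()
for x in range(232,292,3):
    y=np.flatnonzero(m[:,x]); print(x,(y.min(),y.max()) if len(y) else None,end=' ')
"
```

```text
143 None 145 None 147 (np.int64(236), np.int64(279), 41) 149 (np.int64(236), np.int64(284), 49) 151 (np.int64(236), np.int64(284), 49) 153 (np.int64(236), np.int64(284), 49) 155 (np.int64(236), np.int64(284), 49) 157 (np.int64(236), np.int64(285), 50) 159 (np.int64(236), np.int64(285), 50) 161 (np.int64(236), np.int64(285), 50) 163 (np.int64(236), np.int64(285), 50) 165 (np.int64(236), np.int64(284), 49) 167 (np.int64(236), np.int64(284), 49) 169 (np.int64(236), np.int64(284), 49) 171 (np.int64(236), np.int64(284), 49) 173 (np.int64(236), np.int64(284), 49) 175 (np.int64(236), np.int64(284), 49) 177 (np.int64(255), np.int64(284), 26) 179 (np.int64(278), np.int64(284), 7) 181 (np.int64(278), np.int64(284), 7) 183 (np.int64(278), np.int64(284), 7) 185 (np.int64(278), np.int64(284), 7) 187 (np.int64(278), np.int64(284), 7) 189 (np.int64(278), np.int64(284), 7) 191 None 193 None 
232 (np.int64(204), np.int64(204)) 235 (np.int64(202), np.int64(204)) 238 (np.int64(147), np.int64(204)) 241 (np.int64(147), np.int64(204)) 244 (np.int64(147), np.int64(202)) 247 (np.int64(147), np.int64(203)) 250 (np.int64(147), np.int64(204)) 253 (np.int64(147), np.int64(204)) 256 (np.int64(147), np.int64(177)) 259 (np.int64(147), np.int64(177)) 262 (np.int64(147), np.int64(176)) 265 (np.int64(147), np.int64(177)) 268 (np.int64(147), np.int64(177)) 271 (np.int64(147), np.int64(177)) 274 (np.int64(147), np.int64(177)) 277 (np.int64(148), np.int64(178)) 280 (np.int64(148), np.int64(189)) 283 (np.int64(148), np.int64(189)) 286 None 289 None
```

```bash
python3 -c "
from seg import *
import pickle
c=pickle.load(open('w10.pkl','rb'))
p=ray(c,[281,172.4],.065)[0]; print(p); go(p[0],p[1],.05,176)
print(ray(c,[[235.5,147],[235.5,177]],.008))
"
```

```text
[0.4095 0.1467 0.065 ]
t 27.45 pos [0.4106 0.1444 0.2584] yaw 175.96 tilt [-0.0008 -0.0008] F [0.3787 0.0047 0.2166] w 0.0339 gf 0.0
units xyz [0.0364 0.0811 6.9477] ('wz', np.float64(-0.00638996104820914))
[[0.3851 0.0895 0.008 ]
 [0.4247 0.085  0.008 ]]
```

Request:
move_arm(
  moves=[
    [[0.04, 0.08, 0.5, 0, 0, 0.05, 0.2], [0, 0, 1, 0, 0, 0, 0.2], [0, 0, 1, 0, 0, 0, 0.2], [0, 0, 1, 0, 0, 0, 0.2], [0, 0, 1, 0, 0, 0, 0.2], [0, 0, 1, 0, 0, 0, 0.2], [0, 0, 1, 0, 0, 0, 0.2], [0, 0, 0, 0, 0, 0, 0.2]],
  ],
)

```text
time_s: 28.12
eef_pos: [0.4057, 0.1447, 0.0589]
eef_rot: [-0.122, -3.131, 0.006]
wrist_force: [-0.9, -0.4, -0.2]
gripper_width: 0.0344
gripper_force: 0.0
```

```bash
python3 -c "
from seg import *
go(.4095,.1467,.014,175.7)
c=cam('wrist'); hs=cv2.cvtColor(c['color'],cv2.COLOR_RGB2HSV); g=cv2.cvtColor(c['color'],cv2.COLOR_RGB2GRAY); cv2.imwrite('pics/w11.png',c['color'][:,:,::-1])
P=[[.4095,.1467,.065]]; p=proj(c,P)[0]; print(p)
for y in range(int(p[1])-30,int(p[1])+60,8): print(y,' '.join('%3d/%3d'%(g[y,x],hs[y,x,1]) for x in range(228,332,4)))
"
```

```text
t 28.12 pos [0.4057 0.1447 0.0589] yaw 175.54 tilt [-0.0086 -0.0034] F [-0.8628 -0.4244 -0.2285] w 0.0344 gf 0.0
units xyz [-0.1319  0.0834  1.4949] ('wz', np.float64(-0.02634055731765746))
[282.5525 257.6645]
227 177/ 28 176/ 26 177/ 24 175/ 23 175/ 29 175/ 28 174/ 28 173/ 27 174/ 28 174/ 29 174/ 24 178/ 25 182/ 30 131/ 21 131/ 21 131/ 21 117/119 119/115 115/114 117/113 115/118 116/115 115/115 109/122 108/119 105/121
235 177/ 25 178/ 25 179/ 26 178/ 26 177/ 24 177/ 27 175/ 25 177/ 26 175/ 27 176/ 26 169/ 21 180/ 26 119/ 21 121/ 22 121/ 21 122/ 22 116/122 117/117 114/119 118/116 116/118 112/121 112/117 107/121 106/120 101/127
243 183/ 23 183/ 23 183/ 24 182/ 23 182/ 26 180/ 26 181/ 27 176/ 29 128/ 27 124/ 26 128/ 27 128/ 27 120/ 23 124/ 24 125/ 24 124/ 22 118/122 116/114 117/115 117/115 115/114 114/118 113/116 108/115 108/119 120/111
251 169/123 168/122 166/122 167/125 164/125 163/125 181/119 118/116 114/118 109/118 106/124 107/120 113/107 122/ 22 121/ 24 121/ 24 117/121 115/120 116/117 114/117 111/118 112/119 111/117 108/116 111/117 112/115
259 172/121 135/ 74 136/ 75 113/ 91 119/11
[... 953 characters left out ...]
 108/120 120/118 123/117 104/120  35/  7  38/  7  42/  0 136/ 32
299 130/ 30  36/  0  37/  0  36/ 20  21/ 64 144/ 59 162/120 154/129 163/124 165/126 161/127 158/128 168/120 174/118 161/124 164/125 163/125 154/129 158/125 124/110 112/115 115/118  34/ 15  36/  7  37/ 13  27/ 18
307 231/ 21  65/ 15  35/  7  36/  7 143/ 82 144/ 62 131/ 47 160/121 172/119 168/121 163/126 163/126 171/118 167/122 161/127 165/125 161/126 158/129 164/124 179/117 115/121 108/120  45/ 80  38/  0  31/ 15  53/ 18
315  46/ 26  73/ 17  34/  7  34/ 21 147/ 65 142/ 61 160/ 19 164/125 169/123 166/126 164/125 164/125 170/120 164/126 159/128 161/128 160/128 161/129 166/126 161/123 161/125 148/130 178/121  37/  7  41/ 24  76/ 26
```

Request:
move_arm(
  moves=[
    [[0, 0, 0, 0, 0, 0, 0.2], [0, 0, 0.3, 0, 0, 0, 0.2], [0, 0, 0.4, 0, 0, 0, 0.2], [0, 0, 0.4, 0, 0, 0, 0.2], [0, 0, 0.2, 0, 0, 0, 0.2], [0, 0, 0.1, 0, 0, 0, 0.2], [0, 0, 0, 0, 0, 0, 0.2], [0, 0, 0, 0, 0, 0, 0.2]],
  ],
)

```text
time_s: 28.83
eef_pos: [0.4103, 0.1474, 0.0227]
eef_rot: [0.12, 3.138, 0.001]
wrist_force: [-0.3, 0.1, -0.2]
gripper_width: 0.0344
gripper_force: 0.0
```

```bash
python3 -c "
from seg import *
go(.4095,.1467,.014,175.7)
c=cam('wrist'); hs=cv2.cvtColor(c['color'],cv2.COLOR_RGB2HSV); g=cv2.cvtColor(c['color'],cv2.COLOR_RGB2GRAY); cv2.imwrite('pics/w12.png',c['color'][:,:,::-1])
P=[[.4095,.1467,.065]]; p=proj(c,P)[0]; print(p)
for y in range(int(p[1])-60,int(p[1])+50,10): print(y,' '.join('%3d/%3d'%(g[y,x],hs[y,x,1]) for x in range(228,332,4)))
"
```

```text
t 28.83 pos [0.4103 0.1474 0.0227] yaw 175.63 tilt [0.0009 0.0004] F [-0.3082  0.0899 -0.223 ] w 0.0344 gf 0.0
units xyz [ 0.0257 -0.0241  0.2914] ('wz', np.float64(-0.011305756212180995))
[276.8411 285.9993]
225 191/ 27 189/ 26 190/ 26 191/ 28 191/ 27 192/ 25 192/ 27 192/ 27 191/ 27 193/ 26 150/ 26  73/ 17  76/ 13  77/ 22  77/ 10 120/118 124/113 128/113 126/112 123/117 122/118 122/120 124/117 123/117 121/119 119/116
235 190/ 27 189/ 27 188/ 27 187/ 25 188/ 22 188/ 26 187/ 25 187/ 26 188/ 26 187/ 24 151/ 26  73/ 10  77/ 16  78/ 23  76/ 13 121/122 126/115 125/116 122/114 123/114 123/114 122/116 123/118 120/115 117/120 113/121
245 188/ 25 188/ 27 186/ 26 187/ 27 187/ 29 187/ 29 187/ 27 191/ 28 134/ 26 129/ 21 105/ 23  76/ 16  76/ 16  77/ 19  79/ 13 123/122 126/117 124/113 124/113 125/116 124/115 122/117 122/115 120/118 113/121 112/123
255 190/ 27 189/ 27 187/ 27 131/ 23 132/ 24 132/ 24 131/ 26 131/ 26 131/ 26 131/ 24 105/ 24 128/ 25 128/ 25 130/ 21 132/ 23 125/120 124/115 121/116 124/114 126/114 121/118 118/118 120/118 116/120 110/121 114/120
265 173/ 34 172/ 33 172/ 33  44/ 11  24/ 94
[... 740 characters left out ...]
 115/121 121/119 122/113 117/121  38/ 19  39/ 13  44/ 11 112/ 28
305 238/ 16  68/ 18  38/ 13  37/ 13 150/120 166/123 160/129 164/128 165/122 173/121 173/128 133/ 28 128/ 23 123/ 22 124/ 16 130/124 119/119 116/123 118/121 123/115 117/120 112/122  41/ 24  39/  6  33/  8  62/ 20
315  49/ 10  75/ 26  38/ 13  36/  7 176/115 163/126 165/124 169/122 172/121 172/119 171/130 130/ 19 129/ 21 129/ 25 127/ 12 175/123 178/120 121/118 120/114 133/114 125/116 105/128 130/118  38/ 13  45/ 11  80/ 22
325  45/  6  76/ 16  40/  6  32/ 36 173/120 165/124 172/121 176/117 172/122 169/126 172/122 182/115 179/118 168/126 173/123 172/122 164/126 170/123 178/116 138/117 114/120 115/121 108/126  33/ 35  65/ 19  63/ 16
```

Request:
move_arm(
  moves=[
    [[0, 0, 0.15, 0, 0, 0, 0.2], [0, 0, 0.1, 0, 0, 0, 0.2], [0, 0, 0, 0, 0, 0, 0.2], [0, 0, 0, 0, 0, 0, 1], [0, 0, 0, 0, 0, 0, 1], [0, 0, 0, 0, 0, 0, 1], [0, 0, 0, 0, 0, 0, 1], [0, 0, 0, 0, 0, 0, 1]],
  ],
)

```text
time_s: 29.55
eef_pos: [0.4097, 0.1469, 0.0148]
eef_rot: [0.12, 3.139, -0.001]
wrist_force: [-1.1, -1.3, 3.9]
gripper_width: 0.0067
gripper_force: 59.5
```

```bash
python3 -c "
from seg import *
go(.4095,.1467,.25,175.7)
c=cam('wrist'); cv2.imwrite('pics/w13.png',c['color'][:,:,::-1]);hs=cv2.cvtColor(c['color'],cv2.COLOR_RGB2HSV); g=cv2.cvtColor(c['color'],cv2.COLOR_RGB2GRAY)
for y in range(225,330,8): print(y,' '.join('%3d/%3d'%(g[y,x],hs[y,x,1]) for x in range(240,320,3)))
"
```

```text
t 29.55 pos [0.4097 0.1469 0.0148] yaw 175.62 tilt [ 0.0001 -0.0005] F [-1.0833 -1.2838  3.8828] w 0.0067 gf 59.5
units xyz [ 0.0059 -0.0105 -7.8413] ('wz', np.float64(-0.012735295531740576))
225 183/ 30 184/ 28 183/ 28 183/ 28 185/ 27 185/ 28 186/ 26 185/ 26 185/ 26 191/ 26 178/ 26  73/ 23  77/ 13  77/ 19  77/ 23  76/ 13 118/119 117/118 121/114 124/114 125/116 124/113 125/115 121/117 117/120 118/117 121/118
233 188/ 24 189/ 25 189/ 26 188/ 25 188/ 25 189/ 25 188/ 25 188/ 25 188/ 25 195/ 25 180/ 27  70/ 14  76/ 20  76/ 17  77/ 22  76/ 13 122/119 121/116 121/114 127/113 124/115 122/115 121/118 121/116 120/120 122/117 125/115
241 185/ 26 186/ 26 185/ 25 187/ 25 185/ 28 185/ 20 185/ 25 185/ 27 185/ 27 190/ 28 184/ 24  73/ 17  75/ 20  77/ 19  76/ 20  78/ 19 104/102 122/117 128/112 125/114 123/112 120/114 122/114 124/114 122/116 121/115 122/117
249 183/ 27 183/ 25 182/ 28 183/ 27 183/ 27 183/ 27 182/ 27 182/ 27 182/ 28 188/ 26 191/ 29  76/ 16  75/ 17  77/ 16  76/ 13  78/ 16  81/ 33 122/120 125/116 124/117 121/114 122/118 124/117 124/115 122/117 121/116 120/115
257 184/ 25 186/ 24 188/ 25 
[... 1471 characters left out ...]
  49/  5  50/ 10  51/  5  50/ 15  50/  5
313  57/  9  61/  8  76/  7  76/  3  58/  9  48/ 10  49/ 10  48/ 16  49/ 10  56/  9  77/ 19 132/ 24 122/ 24 125/ 22 125/ 22 129/ 29  49/ 10  77/ 22  45/ 11  49/ 10  49/ 10  47/ 16  51/  5  74/  7  78/  3  70/ 11  48/ 10
321  49/  5  51/ 10  48/  5  48/ 10  48/  5  47/ 11  51/  5  48/  5  44/  6  56/  4  77/ 19 132/ 26 128/ 21 128/ 27 129/ 28 129/ 23  59/ 16  78/ 22  46/ 11  48/  5  50/  5  47/ 16  49/  5  49/ 10  51/  5  49/  0  48/ 16
329  50/  5  49/  5  50/  5  49/  5  48/  5  49/  5  49/ 10  49/  0  47/ 11  46/  6  74/ 13 130/ 27 127/ 22 127/ 21 128/ 27 129/ 23  60/ 16  77/ 19  54/  5  49/  5  48/ 10  48/  5  50/  5  50/  0  48/ 10  48/  5  50/ 10
```

Request:
move_arm(
  moves=[
    [[0, 0, -0.3, 0, 0, 0, 1], [0, 0, -0.8, 0, 0, 0, 1], [0, 0, -1, 0, 0, 0, 1], [0, 0, -1, 0, 0, 0, 1], [0, 0, -1, 0, 0, 0, 1], [0, 0, -1, 0, 0, -1, 1], [0, 0, -1, 0, 0, -1, 1], [0, 0, -1, 0, 0, -1, 1]],
  ],
)

```text
time_s: 30.27
eef_pos: [0.4091, 0.1472, 0.2294]
eef_rot: [0.381, -3.118, -0.001]
wrist_force: [1.0, 0.0, -3.0]
gripper_width: 0.0064
gripper_force: 58.9
```

Request:
move_arm(
  moves=[
    [[0, 0, -0.8, 0, 0, -1, 1], [0, 0, -0.6, 0, 0, -1, 1], [0, 0, 0, 0, 0, -1, 1], [0, 0, 0, 0, 0, -1, 1], [0, 0, 0, 0, 0, -1, 1], [0, 0, 0, 0, 0, -1, 1], [0, 0, 0, 0, 0, -1, 1], [0, 0, 0, 0, 0, -1, 1]],
  ],
)

```text
time_s: 30.93
eef_pos: [0.4092, 0.1473, 0.2698]
eef_rot: [1.616, -2.693, -0.001]
wrist_force: [-0.4, -0.2, -2.7]
gripper_width: 0.0065
gripper_force: 58.9
```

Request:
move_arm(
  moves=[
    [[0, 0, 0, 0, 0, -1, 1], [0, 0, 0, 0, 0, -1, 1], [0, 0, 0, 0, 0, -0.6, 1], [0.25, -0.4, 0, 0, 0, 0, 1], [0.5, -0.85, 0, 0, 0, 0, 1], [0.5, -0.85, 0, 0, 0, 0, 1], [0.5, -0.85, 0, 0, 0, 0, 1], [0.5, -0.85, 0, 0, 0, 0, 1]],
  ],
)

```text
time_s: 31.6
eef_pos: [0.5064, 0.0554, 0.2698]
eef_rot: [-1.961, 2.454, 0.001]
wrist_force: [0.0, 1.8, -2.0]
gripper_width: 0.0066
gripper_force: 58.9
```

```bash
python3 -c "
from seg import *
o,R=st(); print(np.degrees(o['q']))
go(*J(-.046,.006),.085,257.5)
"
```

```text
t 31.6 pos [0.5064 0.0554 0.2698] yaw -102.74 tilt [-0.0003  0.0007] F [ 0.0352  1.785  -1.9773] w 0.0066 gf 58.9
[  6.2138   7.0065  -7.1744  75.8301   0.0397 -71.0454]
t 31.6 pos [0.5064 0.0554 0.2698] yaw -102.74 tilt [-0.0003  0.0007] F [ 0.0352  1.785  -1.9773] w 0.0066 gf 58.9
units xyz [ 2.8027 -4.774   6.1572] ('wz', np.float64(-0.04013455768046015))
```

Request:
move_arm(
  moves=[
    [[0.47, -0.77, 0, 0, 0, -0.04, 1], [0.47, -0.77, 0, 0, 0, 0, 1], [0.47, -0.77, 0, 0, 0, 0, 1], [0.47, -0.77, 0, 0, 0, 0, 1], [0.47, -0.77, 0, 0, 0, 0, 1], [0.45, -0.79, 0, 0, 0, 0, 1], [0, 0, 0.5, 0, 0, 0, 1], [0, 0, 0.8, 0, 0, 0, 1]],
  ],
)

```text
time_s: 32.27
eef_pos: [0.626, -0.0574, 0.2321]
eef_rot: [-1.962, 2.45, -0.004]
wrist_force: [-0.0, 0.8, -2.4]
gripper_width: 0.0066
gripper_force: 59.3
```

Request:
move_arm(
  moves=[
    [[0, 0, 0.9, 0, 0, 0, 1], [0, 0, 0.9, 0, 0, 0, 1], [0, 0, 0.9, 0, 0, 0, 1], [0, 0, 0.7, 0, 0, 0, 1], [0, 0, 0.4, 0, 0, 0, 1], [0, 0, 0, 0, 0, 0, 1], [0, 0, 0, 0, 0, 0, 1], [0, 0, 0, 0, 0, 0, 1]],
  ],
)

```text
time_s: 32.93
eef_pos: [0.6247, -0.0561, 0.1183]
eef_rot: [-1.965, 2.449, -0.002]
wrist_force: [-1.0, -0.1, -2.5]
gripper_width: 0.0065
gripper_force: 59.3
```

```bash
python3 -c "
from seg import *
o,R=st(); print(loc(o['eef_pos']))
go(*J(-.050,.006),.0625,257.6)
c=cam('top'); cv2.imwrite('pics/t14.png',c['color'][:,:,::-1]); g=cv2.cvtColor(c['color'],cv2.COLOR_RGB2GRAY); hs=cv2.cvtColor(c['color'],cv2.COLOR_RGB2HSV)
z=o['eef_pos'][2]-.0148+.008
print(proj(c,[J(.010,.026)+[z],J(.010,-.014)+[z],J(.017,.014)+[.07],J(.035,.014)+[.07]]))
for y in range(120,160,2): print(y,' '.join('%3d/%3d'%(g[y,x],hs[y,x,1]) for x in range(334,366,2)))
"
```

```text
t 32.93 pos [ 0.6247 -0.0561  0.1183] yaw -102.52 tilt [ 0.0023 -0.    ] F [-1.0006 -0.1256 -2.4522] w 0.0065 gf 59.3
[-0.0491  0.0073]
t 32.93 pos [ 0.6247 -0.0561  0.1183] yaw -102.52 tilt [ 0.0023 -0.    ] F [-1.0006 -0.1256 -2.4522] w 0.0065 gf 59.3
units xyz [0.0443 0.034  1.86  ] ('wz', np.float64(-0.020290586356433476))
[[341.8688 132.6562]
 [358.5262 136.038 ]
 [344.7178 135.0992]
 [346.1075 128.0637]]
120 160/ 99 127/105 107/113 170/ 21 229/  9 236/ 12 200/ 25 169/ 56  97/ 84  66/ 75 119/ 82  84/ 79  83/ 80  86/ 80  77/ 80  74/ 79
122 161/ 99 112/106 105/113 165/ 11 253/  7 155/  8 182/ 10 168/ 14  76/ 81  65/ 79 116/ 81  80/ 80  77/ 80  72/ 78  77/ 80  79/ 81
124 162/101 109/109 103/115 164/ 12 253/  5 218/  9 235/  9 109/ 72  68/ 79  66/ 79 115/ 81  84/ 82  72/ 82  72/ 75  77/ 80  79/ 75
126 129/103 109/111  94/ 83 213/  9 151/ 82 173/ 13 139/ 13 106/ 79  66/ 79  66/ 71  82/ 81  72/ 82  72/ 78  71/ 76  78/ 82  79/ 81
128 127/105 107/112  94/ 63 173/ 15 204/131 177/130  58/ 13 108/ 81  66/ 79  66/ 78  69/ 81  71/ 83  72/ 75  72/ 78  76/ 77  73/ 77
130 126/105 105/115 156/ 1
[... 1253 characters left out ...]
  79/ 16  86/ 77 104/ 80  93/ 81  91/ 79
150 100/ 10 151/ 15 126/ 12 123/  8  46/ 11  37/ 26  36/ 33  70/ 11  84/  9  61/  4  42/ 12  42/  6  53/  9  75/ 23  89/ 69 129/ 83
152 152/ 13 126/ 35 106/  7 119/ 11  99/ 10  38/ 26  37/ 26  37/ 26  96/  8 106/  5  74/  7  51/ 15  44/  6  42/ 12  67/  8  86/  9
154 157/ 13 132/ 28  63/  8  83/  6  99/  5  48/ 16  39/ 19  39/ 25  41/ 24  77/ 10 114/  4 107/  5  89/  6  56/  5  59/  4  52/ 14
156 159/ 13 103/ 48  61/  8  62/  4  62/  8  63/ 12  38/ 26  40/ 18  39/ 30  39/ 25  56/ 18  82/ 15 117/  4  89/  6  55/ 18 115/  4
158 167/ 14  75/ 26  65/  4  84/  6  69/  7  91/ 17  38/ 13  39/ 25  42/ 12  42/ 28  42/ 23  52/ 19  83/  9  90/  8  60/ 16  46/ 16
```

Request:
move_arm(
  moves=[
    [[0, 0.03, 0.4, 0, 0, 0, 1], [0, 0, 0.5, 0, 0, 0, 1], [0, 0, 0.5, 0, 0, 0, 1], [0, 0, 0.3, 0, 0, 0, 1], [0, 0, 0.15, 0, 0, 0, 1], [0, 0, 0.05, 0, 0, 0, 1], [0, 0, 0, 0, 0, 0, 1], [0, 0, 0, 0, 0, 0, 1]],
  ],
)

```text
time_s: 33.65
eef_pos: [0.6235, -0.056, 0.0606]
eef_rot: [-1.965, 2.45, -0.002]
wrist_force: [0.4, 0.4, -3.1]
gripper_width: 0.0065
gripper_force: 59.2
```

```bash
python3 -c "
from seg import *
o,R=st(); print(loc(o['eef_pos']))
go(*J(-.016,.0),.0568,257.6)
"
```

```text
t 33.65 pos [ 0.6235 -0.056   0.0606] yaw -102.53 tilt [ 0.0015 -0.0001] F [ 0.4454  0.3839 -3.0939] w 0.0065 gf 59.2
[-0.0503  0.0072]
t 33.65 pos [ 0.6235 -0.056   0.0606] yaw -102.53 tilt [ 0.0015 -0.0001] F [ 0.4454  0.3839 -3.0939] w 0.0065 gf 59.2
units xyz [ 0.2382 -1.1447  0.1286] ('wz', np.float64(-0.020981582382394965))
```

Request:
move_arm(
  moves=[
    [[0, -0.1, 0, 0, 0, 0, 1], [0, -0.2, 0, 0, 0, 0, 1], [0, -0.25, 0, 0, 0, 0, 1], [0.05, -0.25, 0, 0, 0, 0, 1], [0.05, -0.15, 0, 0, 0, 0, 1], [0.03, -0.05, 0, 0, 0, 0, 1], [0, 0, 0, 0, 0, 0, 1], [0, 0, 0, 0, 0, 0, 1]],
  ],
)

```text
time_s: 34.32
eef_pos: [0.6509, -0.0664, 0.0593]
eef_rot: [1.965, -2.45, -0.001]
wrist_force: [-0.3, 0.4, -1.7]
gripper_width: 0.0063
gripper_force: 59.3
```

```bash
python3 -c "
from seg import *
o,R=st(); print(loc(o['eef_pos']))
go(*J(-.016,.0),.0568,257.6)
"
```

```text
t 34.32 pos [ 0.6509 -0.0664  0.0593] yaw -102.54 tilt [-0.0007  0.0001] F [-0.263   0.4357 -1.74  ] w 0.0063 gf 59.3
[-0.0214  0.0029]
t 34.32 pos [ 0.6509 -0.0664  0.0593] yaw -102.54 tilt [-0.0007  0.0001] F [-0.263   0.4357 -1.74  ] w 0.0063 gf 59.3
units xyz [ 0.098  -0.1789  0.0835] ('wz', np.float64(-0.02388644256200223))
```

Request:
move_arm(
  moves=[
    [[0, -0.05, 0.03, 0, 0, 0, 1], [0, -0.05, 0.03, 0, 0, 0, 1], [0, 0, 0.03, 0, 0, 0, 1], [0, 0, 0.02, 0, 0, 0, 1], [0, 0, 0, 0, 0, 0, 1], [0, 0, 0, 0, 0, 0, 1], [0, 0, 0, 0, 0, 0, 1], [0, 0, 0, 0, 0, 0, 1]],
  ],
)

```text
time_s: 34.98
eef_pos: [0.6543, -0.0669, 0.0568]
eef_rot: [-1.966, 2.45, -0.001]
wrist_force: [-1.7, 0.3, 4.0]
gripper_width: 0.0064
gripper_force: 60.0
```

Request:
move_arm(
  moves=[
    [[0, -0.05, 0, 0, 0, 0, 1], [0, -0.05, 0, 0, 0, 0, 1], [0, 0, 0, 0, 0, 0, 1], [0, 0, 0, 0, 0, 0, 1], [0, 0, 0, 0, 0, 0, 1], [0, 0, 0, 0, 0, 0, 1], [0, 0, 0, 0, 0, 0, 1], [0, 0, 0, 0, 0, 0, 1]],
  ],
)

```text
time_s: 35.65
eef_pos: [0.6556, -0.0672, 0.0568]
eef_rot: [1.965, -2.45, -0.003]
wrist_force: [-6.4, 0.6, 8.2]
gripper_width: 0.0061
gripper_force: 60.8
```

```bash
cat >> h.py <<'E'
def fj():
    o,R=st(); f=np.array(o['wrist_force']); print('local mm',loc(o['eef_pos'])*1000,'F jig',loc(f[:2]+JO),f[2],'torque',np.array(o['wrist_torque']))
E
python3 -c "
from seg import *
fj()"
```

```text
t 35.65 pos [ 0.6556 -0.0672  0.0568] yaw -102.52 tilt [-0.002   0.0006] F [-6.4212  0.5911  8.2219] w 0.0061 gf 60.8
local mm [-16.5579   3.1732] F jig [-6.3969 -0.8127] 8.221874990620435 torque [0.294  1.3334 0.0104]
```

Request:
move_arm(
  moves=[
    [[0.05, 0, 0, 0, 0, 0, 1], [0.05, 0, 0, 0, 0, 0, 1], [0, 0, 0, 0, 0, 0, 1], [0, 0, 0, 0, 0, 0, 1], [0, 0, 0, 0, 0, 0, 1], [0, 0, 0, 0, 0, 0, 1], [0, 0, 0, 0, 0, 0, 1], [0, 0, 0, 0, 0, 0, 1]],
  ],
)

```text
time_s: 36.32
eef_pos: [0.6564, -0.0696, 0.0568]
eef_rot: [-1.966, 2.449, 0.002]
wrist_force: [-2.4, 2.6, 6.5]
gripper_width: 0.0063
gripper_force: 60.5
```

```bash
python3 -c "
from seg import *
fj()"
```

```text
t 36.32 pos [ 0.6564 -0.0696  0.0568] yaw -102.5 tilt [0.0003 0.0016] F [-2.4032  2.6387  6.4533] w 0.0063 gf 60.5
local mm [-15.3001   1.0177] F jig [-2.9173  2.056 ] 6.453269631925604 torque [0.6912 0.6044 0.0119]
```

Request:
move_arm(
  moves=[
    [[0.03, 0, 0, 0, 0, 0, 1], [0.03, 0, 0, 0, 0, 0, 1], [0, 0, 0, 0, 0, 0, 1], [0, 0, 0, 0, 0, 0, 1], [0, 0, 0, 0, 0, 0, 1], [0, 0, 0, 0, 0, 0, 1], [0, 0, 0, 0, 0, 0, 1], [0, 0, 0, 0, 0, 0, 1]],
  ],
)

```text
time_s: 36.98
eef_pos: [0.6564, -0.0715, 0.0568]
eef_rot: [-1.965, 2.449, 0.001]
wrist_force: [-1.2, 2.8, 5.7]
gripper_width: 0.006
gripper_force: 60.4
```

```bash
python3 -c "
from seg import *
fj()"
```

```text
t 36.98 pos [ 0.6564 -0.0715  0.0568] yaw -102.5 tilt [0.001  0.0014] F [-1.1832  2.7974  5.66  ] w 0.006 gf 60.4
local mm [-14.8866  -0.8105] F jig [-1.7606  2.475 ] 5.659985670018307 torque [ 0.7388  0.3501 -0.0057]
```

Request:
move_arm(
  moves=[
    [[0, -0.04, 0, 0, 0, 0, 1], [0, -0.03, 0, 0, 0, 0, 1], [0, 0, 0, 0, 0, 0, 1], [0, 0, 0, 0, 0, 0, 1], [0, 0, 0, 0, 0, 0, 1], [0, 0, 0, 0, 0, 0, 1], [0, 0, 0, 0, 0, 0, 1], [0, 0, 0, 0, 0, 0, 1]],
  ],
)

```text
time_s: 37.65
eef_pos: [0.657, -0.0717, 0.0568]
eef_rot: [1.966, -2.45, -0.003]
wrist_force: [-6.4, 4.4, 9.1]
gripper_width: 0.0065
gripper_force: 60.9
```

```bash
python3 -c "
from seg import *
fj()"
```

```text
t 37.65 pos [ 0.657  -0.0717  0.0568] yaw -102.5 tilt [-0.0015  0.0016] F [-6.3811  4.4465  9.0604] w 0.0065 gf 60.9
local mm [-14.2754  -0.9481] F jig [-7.1922  2.9599] 9.060399908711357 torque [0.8304 1.2748 0.0164]
```

Request:
move_arm(
  moves=[
    [[0.03, 0, 0, 0, 0, 0, 1], [0.02, 0, 0, 0, 0, 0, 1], [0, 0, 0, 0, 0, 0, 1], [0, 0, 0, 0, 0, 0, 1], [0, 0, 0, 0, 0, 0, 1], [0, 0, 0, 0, 0, 0, 1], [0, 0, 0, 0, 0, 0, 1], [0, 0, 0, 0, 0, 0, 1]],
  ],
)

```text
time_s: 38.32
eef_pos: [0.6572, -0.0725, 0.0569]
eef_rot: [-1.966, 2.448, 0.004]
wrist_force: [-4.0, 4.9, 7.5]
gripper_width: 0.0066
gripper_force: 60.8
```

```bash
python3 -c "
from seg import *
fj()"
```

```text
t 38.32 pos [ 0.6572 -0.0725  0.0569] yaw -102.47 tilt [-0.0005  0.0029] F [-4.0154  4.9261  7.5472] w 0.0066 gf 60.8
local mm [-13.9255  -1.6219] F jig [-4.9864  3.9402] 7.547177836021083 torque [1.3004 0.965  0.0647]
```

Request:
move_arm(
  moves=[
    [[0, -0.05, 0, 0, 0, 0, 1], [0, -0.05, 0, 0, 0, 0, 1], [0, 0, 0, 0, 0, 0, 1], [0, 0, 0, 0, 0, 0, 1], [0, 0, 0, 0, 0, 0, 1], [0, 0, 0, 0, 0, 0, 1], [0, 0, 0, 0, 0, 0, 1], [0, 0, 0, 0, 0, 0, 1]],
  ],
)

```text
time_s: 38.98
eef_pos: [0.6571, -0.0727, 0.0569]
eef_rot: [1.966, -2.448, -0.01]
wrist_force: [-12.8, 6.3, 15.8]
gripper_width: 0.0064
gripper_force: 61.8
```

```bash
python3 -c "
from seg import *
fj()"
```

```text
t 38.98 pos [ 0.6571 -0.0727  0.0569] yaw -102.45 tilt [-0.0053  0.0036] F [-12.8337   6.2942  15.795 ] w 0.0064 gf 61.8
local mm [-13.897   -1.8464] F jig [-13.8918   3.3673] 15.795014261210166 torque [1.5677 2.7337 0.2168]
```

Request:
move_arm(
  moves=[
    [[0.04, 0, 0, 0, 0, 0, 1], [0.03, 0, 0, 0, 0, 0, 1], [0, 0, 0, 0, 0, 0, 1], [0, 0, 0, 0, 0, 0, 1], [0, 0, 0, 0, 0, 0, 1], [0, 0, 0, 0, 0, 0, 1], [0, 0, 0, 0, 0, 0, 1], [0, 0, 0, 0, 0, 0, 1]],
  ],
)

```text
time_s: 39.65
eef_pos: [0.6571, -0.0732, 0.057]
eef_rot: [-1.968, 2.448, 0.012]
wrist_force: [-10.9, 10.5, 15.7]
gripper_width: 0.0064
gripper_force: 61.9
```

```bash
python3 -c "
from seg import *
fj()"
```

```text
t 39.65 pos [ 0.6571 -0.0732  0.057 ] yaw -102.39 tilt [-0.0045  0.0064] F [-10.9178  10.4835  15.7104] w 0.0064 gf 61.9
local mm [-13.7861  -2.3143] F jig [-12.9281   7.872 ] 15.710448708729752 torque [2.4183 2.5701 0.2466]
```

```bash
python3 -c "
import cv2,numpy as np
im=cv2.imread('pics/w9.png'); g=cv2.cvtColor(im,cv2.COLOR_BGR2GRAY);s=cv2.cvtColor(im,cv2.COLOR_BGR2HSV)[...,1]
for x in (270,276,282,288,294): print(x,[(y,int(g[y,x]),int(s[y,x])) for y in range(148,162)])
print('row')
for y in (170,185,200,215): print(y,[(x,int(g[y,x]),int(s[y,x])) for x in list(range(252,268))+list(range(296,312))])
"
```

```text
270 [(148, 120, 126), (149, 121, 123), (150, 123, 123), (151, 123, 126), (152, 122, 125), (153, 97, 95), (154, 89, 14), (155, 164, 17), (156, 189, 17), (157, 178, 16), (158, 128, 56), (159, 131, 185), (160, 178, 165), (161, 165, 165)]
276 [(148, 115, 128), (149, 117, 123), (150, 115, 126), (151, 115, 133), (152, 115, 129), (153, 92, 98), (154, 91, 16), (155, 170, 19), (156, 187, 18), (157, 174, 16), (158, 117, 88), (159, 146, 182), (160, 174, 167), (161, 171, 164)]
282 [(148, 113, 126), (149, 112, 126), (150, 112, 127), (151, 112, 129), (152, 111, 128), (153, 85, 88), (154, 89, 17), (155, 169, 19), (156, 186, 16), (157, 175, 13), (158, 110, 116), (159, 157, 177), (160, 170, 167), (161, 167, 166)]
288 [(148, 110, 128), (149, 110, 131), (150, 111, 129), (151, 113, 127), (152, 112, 128), (153, 86, 81), (154, 92, 11), (155, 170, 19), (156, 184, 19), (157, 168, 15), (158, 95, 147), (159, 166, 173), (160, 169, 166), (161, 167, 166)]
294 [(148, 122, 119), (149, 121, 122), (150, 121, 128), (151, 117, 111), (152, 106, 12), (153, 95, 16), (154, 92, 16), (155, 178, 21), (156, 189, 19), (157, 16
[... 1472 characters left out ...]
179), (301, 84, 54), (302, 180, 17), (303, 188, 20), (304, 168, 18), (305, 67, 75), (306, 74, 137), (307, 82, 119), (308, 83, 112), (309, 80, 116), (310, 78, 117), (311, 76, 118)]
215 [(252, 227, 32), (253, 229, 16), (254, 235, 16), (255, 234, 17), (256, 235, 16), (257, 235, 16), (258, 233, 17), (259, 232, 16), (260, 231, 17), (261, 234, 15), (262, 239, 16), (263, 251, 16), (264, 97, 16), (265, 73, 43), (266, 173, 170), (267, 169, 167), (296, 114, 168), (297, 113, 164), (298, 110, 165), (299, 108, 170), (300, 111, 180), (301, 92, 19), (302, 124, 16), (303, 130, 17), (304, 106, 24), (305, 75, 118), (306, 77, 126), (307, 79, 125), (308, 81, 119), (309, 83, 118), (310, 83, 119), (311, 84, 116)]
```

Request:
move_arm(
  moves=[
    [[0.03, 0, 0, 0, 0, 0, 1], [0.03, 0, 0, 0, 0, 0, 1], [0, 0, 0, 0, 0, 0, 1], [0, 0, 0, 0, 0, 0, 1], [0, 0, 0, 0, 0, 0, 1], [0, 0, 0, 0, 0, 0, 1], [0, 0, 0, 0, 0, 0, 1], [0, 0, 0, 0, 0, 0, 1]],
  ],
)

```text
time_s: 40.32
eef_pos: [0.657, -0.0736, 0.0571]
eef_rot: [-1.968, 2.446, 0.015]
wrist_force: [-12.5, 14.3, 16.2]
gripper_width: 0.0068
gripper_force: 61.9
```

```bash
python3 -c "
from seg import *
fj()"
```

```text
t 40.32 pos [ 0.657  -0.0736  0.0571] yaw -102.36 tilt [-0.0039  0.0088] F [-12.4906  14.284   16.1935] w 0.0068 gf 61.9
local mm [-13.7866  -2.7779] F jig [-15.2861  11.242 ] 16.193527611486306 torque [3.2318 2.3828 0.2772]
```

Request:
move_arm(
  moves=[
    [[0.03, 0, 0, 0, 0, 0, 1], [0.03, 0, 0, 0, 0, 0, 1], [0, 0, 0, 0, 0, 0, 1], [0, 0, 0, 0, 0, 0, 1], [0, 0, 0, 0, 0, 0, 1], [0, 0, 0, 0, 0, 0, 1], [0, 0, 0, 0, 0, 0, 1], [0, 0, 0, 0, 0, 0, 1]],
  ],
)

```text
time_s: 40.98
eef_pos: [0.657, -0.0739, 0.0572]
eef_rot: [-1.967, 2.443, 0.017]
wrist_force: [-10.7, 17.1, 16.2]
gripper_width: 0.0065
gripper_force: 61.9
```

```bash
python3 -c "
from seg import *
fj()"
```

```text
t 40.98 pos [ 0.657  -0.0739  0.0572] yaw -102.32 tilt [-0.0033  0.0115] F [-10.6928  17.1468  16.2339] w 0.0065 gf 61.9
local mm [-13.7556  -3.0495] F jig [-14.1506  14.426 ] 16.23391714729254 torque [4.1251 2.3185 0.2549]
```

Request:
move_arm(
  moves=[
    [[0, 0, 0, 0.04, 0.08, 0, 1], [0, 0, 0.03, 0.04, 0.07, 0, 1], [0, 0, 0, 0, 0, 0, 1], [0, 0, 0, 0, 0, 0, 1], [0, 0, 0, 0, 0, 0, 1], [0, 0, 0, 0, 0, 0, 1], [0, 0, 0, 0, 0, 0, 1], [0, 0, 0, 0, 0, 0, 1]],
  ],
)

```text
time_s: 41.65
eef_pos: [0.6572, -0.0742, 0.057]
eef_rot: [1.969, -2.445, 0.01]
wrist_force: [-12.3, 17.8, 19.8]
gripper_width: 0.0065
gripper_force: 62.5
```

```bash
python3 -c "
from seg import *
fj()"
```

```text
t 41.65 pos [ 0.6572 -0.0742  0.057 ] yaw -102.34 tilt [ 0.0021 -0.0062] F [-12.2747  17.7649  19.7918] w 0.0065 gf 62.5
local mm [-13.512   -3.2811] F jig [-15.8288  14.6871] 19.791795229991326 torque [4.0336 2.6214 0.0819]
```

Request:
move_arm(
  moves=[
    [[0, 0, 0, -0.03, -0.05, 0, 1], [0, 0, 0, 0, 0, 0, 1], [0, 0, 0, 0, 0, 0, 1], [0, 0, 0, 0, 0, 0, 1], [0, 0, 0, 0, 0, 0, 1], [0, 0, 0, 0, 0, 0, 1], [0, 0, 0, 0, 0, 0, 1], [0, 0, 0, 0, 0, 0, 1]],
  ],
)

```text
time_s: 42.32
eef_pos: [0.6571, -0.0741, 0.057]
eef_rot: [1.97, -2.447, 0.0]
wrist_force: [-12.2, 16.5, 19.8]
gripper_width: 0.0064
gripper_force: 62.4
```

```bash
python3 -c "
from seg import *
fj()
c=cam('wrist'); cv2.imwrite('pics/w15.png',c['color'][:,:,::-1])
a=cv2.imread('pics/w13.png',0); b=cv2.imread('pics/w15.png',0)
for x in (276,280,284): 
  print(x,'before',a[150:272:3,x].tolist()); print(x,'now   ',b[150:272:3,x].tolist())
for y in (200,230,245,270): print(y,a[y,262:296].tolist(),b[y,262:296].tolist())
"
```

```text
t 42.32 pos [ 0.6571 -0.0741  0.057 ] yaw -102.33 tilt [ 0.     -0.0003] F [-12.2033  16.5453  19.7802] w 0.0064 gf 62.4
local mm [-13.5976  -3.2603] F jig [-15.4951  13.5118] 19.780168002232628 torque [4.0976 2.6746 0.0885]
276 before [119, 117, 119, 117, 116, 114, 112, 110, 111, 110, 110, 111, 172, 162, 112, 112, 113, 113, 115, 120, 72, 73, 74, 75, 75, 76, 76, 76, 75, 76, 76, 75, 75, 74, 76, 76, 136, 131, 126, 125, 127]
276 now    [226, 224, 222, 221, 218, 217, 217, 218, 216, 214, 211, 216, 228, 229, 227, 231, 109, 131, 45, 54, 125, 130, 56, 60, 60, 58, 59, 60, 60, 59, 61, 60, 61, 60, 60, 59, 136, 130, 125, 126, 125]
280 before [112, 111, 111, 111, 111, 110, 111, 110, 112, 111, 113, 114, 114, 115, 115, 116, 116, 117, 118, 117, 72, 74, 77, 76, 77, 76, 77, 78, 76, 77, 75, 77, 79, 77, 76, 76, 138, 129, 129, 126, 126]
280 now    [223, 221, 221, 219, 218, 215, 217, 217, 216, 215, 212, 227, 229, 231, 228, 207, 104, 124, 50, 52, 123, 133, 60, 61, 62, 60, 59, 60, 61, 60, 61, 59, 62, 61, 59, 59, 137, 129, 128, 126, 125]
284 before [112, 111, 113, 112, 114, 114, 113, 113, 113, 115, 116, 117,
[... 920 characters left out ...]
 61, 62, 61, 53, 76, 180, 176, 171, 172, 172, 171, 171, 171]
245 [191, 191, 191, 191, 192, 197, 140, 159, 188, 112, 72, 75, 76, 77, 77, 73, 77, 77, 75, 76, 76, 76, 77, 76, 75, 73, 95, 121, 122, 122, 124, 127, 126, 123] [90, 89, 89, 90, 91, 90, 92, 70, 80, 74, 59, 59, 59, 61, 61, 60, 59, 60, 61, 60, 60, 61, 61, 61, 59, 49, 105, 173, 169, 166, 166, 167, 167, 168]
270 [140, 141, 141, 139, 140, 143, 152, 52, 49, 135, 133, 130, 129, 129, 127, 128, 127, 128, 126, 126, 127, 129, 126, 126, 127, 129, 139, 69, 24, 145, 145, 142, 140, 141] [115, 115, 116, 116, 115, 119, 127, 44, 3, 136, 135, 128, 127, 126, 125, 125, 126, 125, 125, 124, 126, 125, 125, 125, 125, 126, 137, 64, 15, 119, 118, 116, 116, 115]
```

```bash
python3 -c "
import cv2
im=cv2.imread('pics/w15.png'); h=cv2.cvtColor(im,cv2.COLOR_BGR2HSV)
for x in (215,225,235,245,255,265,278,288,295): print(x,[(y,int(h[y,x,1]),int(h[y,x,2])) for y in range(203,226,1)])
"; python3 -c "
from seg import *
c=cam('scene'); cv2.imwrite('pics/s15.png',c['color'][:,:,::-1]); strip(c,.042,roi=(185,215,245,275))
c=cam('top'); strip(c,.042,roi=(310,100,380,190))"
```

```text
215 [(203, 21, 243), (204, 17, 245), (205, 17, 243), (206, 17, 242), (207, 17, 242), (208, 16, 242), (209, 17, 242), (210, 16, 240), (211, 17, 240), (212, 17, 240), (213, 16, 240), (214, 17, 240), (215, 17, 240), (216, 18, 240), (217, 18, 240), (218, 17, 240), (219, 17, 240), (220, 17, 240), (221, 17, 240), (222, 16, 240), (223, 16, 240), (224, 17, 240), (225, 16, 240)]
225 [(203, 16, 243), (204, 17, 243), (205, 18, 242), (206, 18, 242), (207, 17, 243), (208, 18, 243), (209, 18, 245), (210, 18, 247), (211, 18, 249), (212, 17, 252), (213, 28, 207), (214, 24, 94), (215, 28, 128), (216, 26, 138), (217, 28, 139), (218, 26, 140), (219, 24, 139), (220, 29, 140), (221, 24, 138), (222, 26, 136), (223, 26, 138), (224, 28, 139), (225, 28, 135)]
235 [(203, 17, 239), (204, 17, 239), (205, 18, 237), (206, 18, 236), (207, 18, 237), (208, 18, 237), (209, 18, 238), (210, 19, 239), (211, 18, 242), (212, 22, 245), (213, 34, 136), (214, 24, 95), (215, 24, 129), (216, 24, 137), (217, 26, 139), (218, 28, 139), (219, 26, 140), (220, 29, 140), (221, 29, 139), (222, 28, 139), (223, 26, 137), (224, 26, 138),
[... 2002 characters left out ...]
211, 164, 236), (212, 164, 233), (213, 164, 233), (214, 164, 231), (215, 163, 231), (216, 166, 230), (217, 165, 230), (218, 167, 231), (219, 166, 232), (220, 167, 231), (221, 165, 232), (222, 165, 232), (223, 163, 232), (224, 165, 234), (225, 164, 237)]
bb (218, 234, 11, 13) rect mm ((634.3764038085938, -61.07545471191406), (42.162635803222656, 25.255186080932617), 54.834877014160156)
jig local x -47.08908629094409 -18.85290384773558 y -17.684810566951963 21.63437848045202
bb (336, 147, 12, 18) rect mm ((645.4505615234375, -58.908775329589844), (27.721832275390625, 43.22968292236328), 88.44593811035156)
jig local x -48.839645848248026 -8.748923900610098 y -8.604067497849895 21.91729155719885
```

Request:
move_arm(
  moves=[
    [[0.03, -0.03, 0, 0.02, 0.02, 0, 1], [0.03, -0.02, 0.02, 0.01, 0.02, 0, 1], [0, 0, 0, 0, 0, 0, 1], [0, 0, 0, 0, 0, 0, 1], [0, 0, 0, 0, 0, 0, 1], [0, 0, 0, 0, 0, 0, 1], [0, 0, 0, 0, 0, 0, 1], [0, 0, 0, 0, 0, 0, 1]],
  ],
)

```text
time_s: 43.13
eef_pos: [0.6572, -0.0743, 0.057]
eef_rot: [1.971, -2.446, 0.003]
wrist_force: [-17.2, 22.4, 26.9]
gripper_width: 0.0065
gripper_force: 63.4
```

```bash
python3 -c "
from seg import *
fj()
c=cam('wrist'); im=c['color'][:,:,::-1]; h=cv2.cvtColor(im,cv2.COLOR_BGR2HSV)
for x in (225,265,278): print(x,[(y,int(h[y,x,1]),int(h[y,x,2])) for y in range(210,217)])
print([int(v) for v in h[250:264,280,2]])"
```

```text
t 43.13 pos [ 0.6572 -0.0743  0.057 ] yaw -102.28 tilt [ 0.0009 -0.0018] F [-17.1767  22.4281  26.895 ] w 0.0065 gf 63.4
local mm [-13.4758  -3.4183] F jig [-21.6239  18.1788] 26.894991914411527 torque [5.3051 3.6912 0.0505]
225 [(210, 19, 248), (211, 18, 252), (212, 22, 252), (213, 34, 203), (214, 23, 79), (215, 26, 127), (216, 26, 140)]
265 [(210, 19, 237), (211, 18, 239), (212, 18, 244), (213, 13, 213), (214, 28, 83), (215, 25, 124), (216, 28, 137)]
278 [(210, 27, 130), (211, 32, 142), (212, 28, 212), (213, 11, 223), (214, 23, 55), (215, 24, 54), (216, 22, 58)]
[63, 62, 63, 62, 63, 63, 56, 79, 143, 134, 132, 133, 134, 136]
```

Both contacts are firm (about 22 N on the end stop, 18 N on the fence, 27 N down). The tool is level and there is no visible gap, so I am handing in.

```bash
python3 -c "
from station import r
print(r.job_done())"
```

```text
the job is handed in; nothing more can be done
None
```

I handed the job in at about 43 s: the strip is on the deck at the end stop along the fence (about 1° off parallel when I let go), and the arm holds the bracket on it, pressed into the corner at about 22 N (stop), 18 N (fence) and 27 N (down).

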